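# Stack boards to dry on the shed bench

### The arm

A 7-joint arm with a two-finger parallel gripper is mounted at the origin on the work surface. World frame = base frame: x ahead of the robot, y to its left, z up, the work surface at z = 0. Lengths are in m, angles in degrees, forces in N, time in s.
With the tool pointing down it reaches from about 0.425 to 0.875 m from the base axis. Payload 4.7 kg.
Tool frame: the origin (TCP) lies at the very end of the fingers, on their centre line; the grasp point (between the pads) lies 19 mm behind it (env.grip_point_offset is the distance from the TCP to the grasp point, in m); z points along the fingers, y is the line along which they close (so a half turn about z gives the same grasp; the last joint's range is limited). The gripper opens to 87 mm and grips with 3 to 60 N. Pads are 19 mm wide; open, the fingers measure 117 mm over their backs; the gripper's body (75 mm by 190 mm) begins 51 mm behind the grasp point.
Start: joints at [-72.473, 18.392, -4.016, 83.108, 1.295, 78.541, -3.26], TCP at [0.187, 0.623, 0.223] pointing down, gripper open.
Joint ranges: [-163.93, 163.93], [-17.29, 119.83], [-79.2, 71.16], [3.27, 140.29], [-89.18, 269.18], [5.43, 117.66], [-154.24, 154.24]. Speed limits (degrees/s): [147.25, 147.25, 180, 180, 180, 180, 180].

### API

Orientations are given as [roll, pitch, yaw] about the fixed x, y, z axes, in that order (R = Rz(yaw) Ry(pitch) Rx(roll)).
In Python, from cell import env gives the robot as it stands.
- The arm moves only by the tool jog_arm, never from a script. Its argument "motion" is a list of rows, each an object of numbers: "x", "y", "z": the shift along the tool's x, y, z in cm; "ax", "ay", "az": the turn, a rotation vector about the tool's x, y, z in degrees. In form: [{"x": .., "y": .., "z": .., "ax": .., "ay": .., "az": ..}, ...]. A call has exactly 5 rows; each row shifts and turns the commanded pose from where the row before left it, along the tool's axes as they then stand; what a row does not reach is not made up. A row lasts 1/10 s, in which the tool goes at most 50 mm and 8.59 degrees, less where a joint would pass 70% of its speed; a pose out of reach is approached as far as the arm can. A call is refused whole if a number of a shift passes 5 or a number of a turn 8.59, either way. A call with a gripper value outside its range is refused whole. "claw" is the gripper command: -1 is shut, 1 is fully open, values between are in proportion, set as the call begins (left out, the last holds). The fingers move at their own pace and stop on an object; "squeeze" is the grip in N (left out, the last holds). Time passes only in rows, so rows that do not move let the fingers close, or fill a call up. It gives the time, the measured TCP pose, the force, the opening and the grip force at its end, in the units of the state.
- env.get_obs(): the state, without advancing time (a new reading comes with each control period).
- env.read_camera(name): name is "scene" or "side" or "wrist"; returns the picture (400x640x3 uint8, red, green, blue); there is no depth.
- env.camera_params(name): a dict with "fx", "fy", "cx", "cy" (pixels), "extrinsics" (4x4, takes a point from world to camera coordinates). Camera axes: x right, y up, looking along -z (the intrinsics and any distortion apply to the point x, -y, -z); pixel columns grow to the right and rows downward; lengths in m; the calibration is good to about 2 mm. A picture is of the moment at which its call begins: read the wrist's pose just before it. camera_params takes no time and is no camera call; for the wrist camera it gives the pose at the moment of the call.
- env.sign_off(): hands the job in; it is judged then, once.
The state is a dict: "time_s": time; "qpos": joint angles; "joint_velocities": joint speeds; "effort": joint torques, N m; "tool_pos": TCP position; "tool_rot": TCP orientation; "force": force on the tool from outside, world axes, zero at the start; "wrist_torque": the same for the moment, N m; "grip_width": finger opening in m; "grasp_force": force on a finger pad.
Only numpy, scipy, OpenCV 4.12 (cv2) and the standard library are available. Lean on these libraries where they do the work, as an engineer would, in place of code of your own. Each camera call takes 0.05 s, during which the arm holds its last target. There are 200 camera calls.

### The job

Build the drying stack on the little rack: lay the long board centred along the rack across its two bearers, lay one spacer stick crosswise over it directly above each bearer, then lay the short board centred on the two sticks, in line with the long board. Last, stand the small paint tin upright on the middle of the short board as a weight. Leave the jar, the mug and the drill-bit case where they are.

Things in the scene. Friction and masses are not known exactly. Their poses are not given: they have to be found in the camera images.
- rack: Low drying rack, fixed to the bench: a plywood base 200 x 120 x 9 mm with two grey bearers across it, each 24 (x) x 110 (y) x 24 mm high, their tops 33 mm above the bench. Origin: centre of the base's underside, on the bench. x runs along the base's 200 mm side, z up; the bearers lie along y, their centre lines at x = -60 mm and x = +60 mm. It stands in another place and at another yaw each time.
- long_board: The longer of two pale planed boards, 240 (x) x 64 (y) x 20 (z) mm, about 0.16 kg, lying flat on the bench. Origin at the board's centre (10 mm above its underside). Goes on the rack's two bearers, its length along the rack's x.
- short_board: The shorter of the two pale boards, 170 (x) x 64 (y) x 20 (z) mm, about 0.12 kg, lying flat on the bench. Origin at its centre. Goes on top of the two sticks, its length along the rack's x.
- stick_a: Spacer stick of browner wood, square section, 100 (x) x 20 x 20 mm, 30 g, lying on the bench. Origin at its centre (10 mm above its underside). Goes across the long board, its length along the rack's y, above either bearer; identical to stick_b and interchangeable with it.
- stick_b: The second spacer stick, identical to stick_a: 100 (x) x 20 x 20 mm, origin at its centre. Goes above the other bearer.
- tin: Small full paint tin, bare metal, a round can of 66 mm diameter (67 mm over its two thin dark bands) and 70 mm height, about 0.4 kg, standing upright. Origin: centre of its underside; z up. Goes on the middle of the short board, over the rack's origin.
- jar: Bystander: leave it where it is. Closed amber glass jar with a black cap, 56 mm diameter, 85 mm high, standing among the sticks and the tin. Origin: centre of its underside.
- mug: Bystander: leave it where it is. White mug, 80 mm diameter, 90 mm high, at the far side of the bench. Origin: centre of its underside; handle towards its +y.
- bit_case: Bystander: leave it where it is. Flat grey drill-bit case, 60 (x) x 100 (y) x 30 mm, at the far side of the bench. Origin: centre of its underside.

How it is judged:
By the outcome, as a careful person would: the job done as asked, in the order asked, and still so for the second after the job is handed in, with the robot touching nothing.
It also fails if it takes over 134 s, if anything falls off the work surface, if the arm or the gripper's body presses on something with over 40 N, if the wrist force passes 120 N, or if a joint passes its speed limit or range.

## Working session

There is one attempt and no reset: what is moved stays moved. The work goes in short steps, Python scripts to look and compute and a tool call to move; the robot and the scene stay as the last step left them, time stands still between calls to the robot, and variables do not carry over. Pictures are saved under pics/ and viewed, at most 14 in all, crops included, and the job is handed in when it is done.

Besides the shell and the picture viewer there is one more tool, called as a command line: name --argument value ..., lists and objects as JSON in quotes. jog_arm: Moves the arm, as the interface text tells. Its arguments: {"type":"object","properties":{"motion":{"type":"array"},"claw":{"type":"number"},"squeeze":{"type":"number"}},"required":["motion"]}

```bash
ls; mkdir -p pics; python3 - <<'E'
from cell import env
import cv2,numpy as np
for n in("scene","side"):
    im=env.read_camera(n);cv2.imwrite(f"pics/{n}0.png",im[:,:,::-1])
    p=env.camera_params(n);print(n,{k:(np.round(v,4).tolist()) for k,v in p.items()})
o=env.get_obs();print({k:np.round(v,3).tolist() for k,v in o.items()})
E
```

```text
pics
scene {'fx': 473.8609, 'fy': 473.8609, 'cx': 307.1578, 'cy': 195.6321, 'extrinsics': [[0.2405, 0.9705, -0.0173, -0.1538], [-0.6575, 0.176, 0.7326, 0.343], [0.714, -0.1649, 0.6804, -1.6297], [0.0, 0.0, 0.0, 1.0]]}
side {'fx': 385.1311, 'fy': 385.1311, 'cx': 314.6127, 'cy': 195.2916, 'extrinsics': [[-0.6587, -0.7523, 0.0117, 0.4143], [0.4977, -0.424, 0.7567, -0.3215], [-0.5643, 0.5042, 0.6537, -0.5076], [0.0, 0.0, 0.0, 1.0]]}
{'time_s': 0.1, 'qpos': [-72.475, 18.434, -4.018, 83.168, 1.295, 78.541, -3.261], 'joint_velocities': [-0.01, -0.035, -0.028, -0.129, -0.003, 0.174, -0.046], 'effort': [-0.0, -49.257, -0.406, -31.339, -0.064, 0.04, 0.0], 'tool_pos': [0.187, 0.622, 0.222], 'tool_rot': [-179.902, 0.005, 163.286], 'force': [-0.695, -0.159, -0.19], 'wrist_torque': [-0.028, -0.05, -0.042], 'grasp_force': 0.0, 'grip_width': 0.087}
```

View pics/scene0.png

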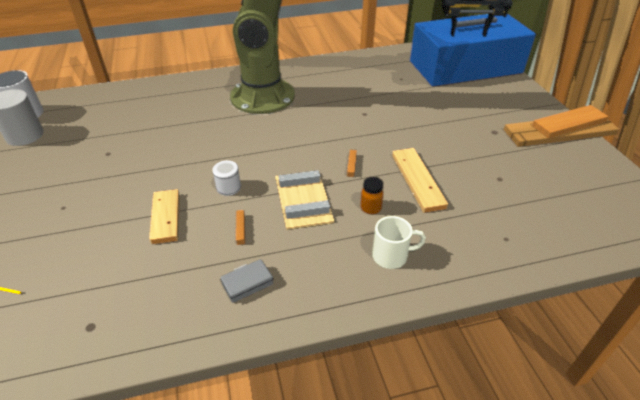

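View pics/side0.png

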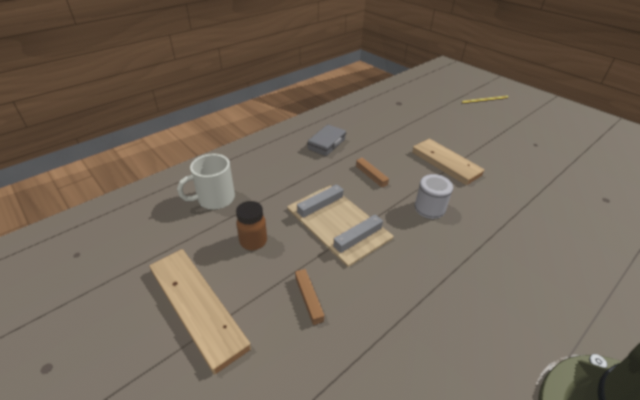

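The scene view shows the rack (304,198), long board (418,180), short board (165,215), sticks (351,162) and (240,227), tin (227,178), jar (372,195), mug (392,242) and case (246,280). Both views see all of them clearly.

```bash
cat > h.py <<'E'
from cell import env
import cv2,numpy as np
from scipy.optimize import minimize
def proj(P,p):
    E=np.array(p["extrinsics"]);c=np.atleast_2d(P)@E[:3,:3].T+E[:3,3]
    return np.c_[p["cx"]+p["fx"]*c[:,0]/-c[:,2],p["cy"]-p["fy"]*c[:,1]/-c[:,2]]
def ray(uv,z,p):
    E=np.array(p["extrinsics"]);R=E[:3,:3];o=-R.T@E[:3,3]
    d=R.T@np.array([(uv[0]-p["cx"])/p["fx"],-(uv[1]-p["cy"])/p["fy"],-1]);return o+d*(z-o[2])/d[2]
def box(L,W,z0,z1): return np.array([[a*L/2,b*W/2,c] for a in(-1,1) for b in(-1,1) for c in(z0,z1)])
def cyl(r,z0,z1):
    t=np.linspace(0,2*np.pi,40,endpoint=False);return np.array([[r*np.cos(a),r*np.sin(a),z] for a in t for z in(z0,z1)])
rackpts=np.vstack([box(200,120,0,9)]+[box(24,110,9,33)+[s,0,0] for s in(-60,60)])/1000
M={"rack":rackpts,"long":box(.24,.064,0,.02),"short":box(.17,.064,0,.02),"stick":box(.1,.02,0,.02),"tin":cyl(.0335,0,.07),"jar":cyl(.028,0,.085)}
def place(P,x,y,yaw,dz=0):
    c,s=np.cos(yaw),np.sin(yaw);return P@np.array([[c,s,0],[-s,c,0],[0,0,1]])+[x,y,dz]
S=4
def sil(P,p,shape):
    m=np.zeros(shape,np.uint8);h=cv2.convexHull(proj(P,p).astype(np.float32))
    cv2.fillConvexPoly(m,np.round(h*16).astype(np.int32),1,shift=4);return m
def comp(mask,seed):
    n,l=cv2.connectedComponents(mask);k=l[seed[1],seed[0]]
    if k==0:
        ys,xs=np.nonzero(l);i=np.argmin((xs-seed[0])**2+(ys-seed[1])**2);k=l[ys[i],xs[i]]
    m=(l==k).astype(np.uint8);c,_=cv2.findContours(m,0,1);h=cv2.convexHull(np.vstack(c));cv2.fillConvexPoly(m,h,1);return m
def fit(model,masks,params,x0,dz=0,yaws=None):
    def cost(v):
        t=0
        for m,p in zip(masks,params):
            s=sil(place(model,v[0],v[1],v[2],dz),p,m.shape);t+=1-(s&m).sum()/max((s|m).sum(),1)
        return t/len(masks)
    best=None
    for yw in (yaws if yaws is not None else np.radians(range(0,180,20))):
        r=minimize(cost,[x0[0],x0[1],yw],method="Nelder-Mead",options=dict(initial_simplex=[[x0[0],x0[1],yw],[x0[0]+.01,x0[1],yw],[x0[0],x0[1]+.01,yw],[x0[0],x0[1],yw+.2]],xatol=1e-4,fatol=1e-4))
        if best is None or r.fun<best.fun: best=r
    return best.x,best.fun
def satmask(im,t):
    hsv=cv2.cvtColor(im,cv2.COLOR_RGB2HSV);return (hsv[...,1]>t).astype(np.uint8)
E
python3 - <<'E'
from h import *
ps=[env.camera_params(n) for n in("scene","side")]
ims=[cv2.imread(f"pics/{n}0.png")[:,:,::-1].copy() for n in("scene","side")]
for uv in((345,60),(300,300),(418,175),(304,198),(300,180),(351,160),(227,185)): print(uv,cv2.cvtColor(ims[0],cv2.COLOR_RGB2HSV)[uv[1],uv[0]],end=' ')
ms=[satmask(i,95) for i in ims]
seeds={"rack":((304,198),(340,225)),"long":((418,180),(198,310)),"short":((165,215),(448,160)),"stick_a":((351,162),(310,295)),"stick_b":((240,227),(372,172))}
for n,s in seeds.items():
    mk=[comp(m,q) for m,q in zip(ms,s)]
    x0=ray(s[0],.01,ps[0])
    v,f=fit(M[n.split('_')[0]],mk,ps,x0)
    print(n,np.round(x0[:2],3),[int(m.sum()) for m in mk],np.round(v[:2],4),round(np.degrees(v[2]),1),round(f,3))
for n,a,b,z in(("tin",(227,167),(435,185),.07),("jar",(372,184),(250,212),.085),("mug",(393,228),(211,167),.09),("case",(246,276),(328,137),.03)):
    print(n,ray(a,z,ps[0]),ray(b,z,ps[1]))
E
```

```text
(345, 60) [ 19  64 135] (300, 300) [ 20  63 174] (418, 175) [ 23 118 250] (304, 198) [ 24 101 249] (300, 180) [ 70   7 111] (351, 160) [ 15 181 218] (227, 185) [ 30   3 157] rack [0.546 0.015] [2326, 377] [0.5396 0.0133] 177.0 0.567
long [0.557 0.329] [1851, 8] [0.5485 0.333 ] -2.4 0.506
short [ 0.516 -0.34 ] [1525, 1] [ 0.5163 -0.3399] -3.2 0.509
stick_a [0.436 0.179] [250, 729] [0.4383 0.1795] -21.9 0.124
stick_b [ 0.607 -0.162] [360, 377] [ 0.6046 -0.1613] -8.0 0.137
tin [ 0.44131264 -0.16574434  0.07      ] [ 0.44168185 -0.16492682  0.07      ]
jar [0.61858092 0.169974   0.085     ] [0.60684632 0.17790895 0.085     ]
mug [0.77384503 0.16292445 0.09      ] [0.76794811 0.16540578 0.09      ]
case [ 0.7747968  -0.16975732  0.03      ] [ 0.76491312 -0.16485122  0.03      ]
```

```bash
python3 - <<'E'
from h import *
ps=[env.camera_params(n) for n in("scene","side")]
ims=[cv2.imread(f"pics/{n}0.png")[:,:,::-1].copy() for n in("scene","side")]
h=cv2.cvtColor(ims[1],cv2.COLOR_RGB2HSV)
print([h[v,u].tolist() for u,v in((198,310),(448,160),(335,225),(300,350),(500,200),(100,300))])
ms=[satmask(ims[0],88),((h[...,1]>72)&(h[...,2]>125)).astype(np.uint8)]
seeds={"rack":((304,198),(340,225)),"long":((418,180),(198,310)),"short":((165,215),(448,160)),"stick_a":((351,162),(310,295)),"stick_b":((240,227),(372,172))}
for n,s in seeds.items():
    mk=[comp(m,q) for m,q in zip(ms,s)]
    x0=ray(s[0],.01,ps[0])
    for k in(0,1,2):
        sl=[slice(0,2),slice(0,1),slice(1,2)][k]
        v,f=fit(M[n.split('_')[0]],mk[sl],ps[sl],x0)
        print(n,[int(m.sum()) for m in mk],np.round(v[:2],4),round(np.degrees(v[2]),1),round(f,3))
E
```

```text
[[17, 80, 195], [18, 81, 190], [18, 68, 190], [17, 42, 128], [16, 37, 130], [17, 40, 126]]
rack [2439, 42] [0.5396 0.0137] 177.4 0.548
rack [2439, 42] [0.5409 0.0135] -2.6 0.105
rack [2439, 42] [0.5795 0.0297] -48.3 0.99
long [1896, 5241] [0.5482 0.3325] 177.4 0.043
long [1896, 5241] [0.5487 0.3327] 177.4 0.028
long [1896, 5241] [0.5551 0.3323] 177.8 0.033
short [1552, 1121] [ 0.5166 -0.3409] 176.4 0.157
short [1552, 1121] [ 0.5168 -0.3402] 176.5 0.022
short [1552, 1121] [ 0.5237 -0.3544] -8.2 0.263
stick_a [263, 639] [0.4396 0.1779] 156.8 0.185
stick_a [263, 639] [0.4369 0.1792] -22.7 0.112
stick_a [263, 639] [0.4479 0.173 ] 157.6 0.219
stick_b [374, 240] [ 0.605  -0.1614] 171.7 0.285
stick_b [374, 240] [ 0.6034 -0.1611] -8.4 0.052
stick_b [374, 240] [ 0.6165 -0.1745] -16.1 0.461
```

jog_arm --motion '[{"az": -7}, {"az": -7}, {"x": -3.7, "y": -2.7}, {"x": -3.7, "y": -2.7}, {"x": -3.7, "y": -2.7}]' --claw 1

```text
$.motion[0]: bad value
```

jog_arm --motion '[{"x": -3.7, "y": -2.7}, {"x": -3.7, "y": -2.7}, {"x": -3.7, "y": -2.7}, {"x": -3.7, "y": -2.7}, {"x": -3.7, "y": -2.7}]'

```text
$.motion[0]: bad value
```

jog_arm --motion '[{"x": -3.7, "y": -2.7}, {"x": -3.7, "y": -2.7}, {"x": 0}, {"x": 0}, {"x": 0}]'

```text
$.motion[0]: bad value
```

```bash
cat >> h.py <<'E'
def snap(name,fn):
    p=env.camera_params(name);im=env.read_camera(name);cv2.imwrite(f"pics/{fn}.png",im[:,:,::-1]);return im,p
def go(x,y,yaw,z=None):
    "turn first (az), then tool-axis shift, cm"
    o=env.get_obs();t=np.array(o["tool_pos"]);yw=o["tool_rot"][2]
    d=(yaw-yw+180)%360-180;c,s=np.cos(np.radians(yaw)),np.sin(np.radians(yaw));e=np.array([x,y])-t[:2]
    print("t",round(o["time_s"],2),"tcp",np.round(t,4),"rot",np.round(o["tool_rot"],1),"w",round(o["grip_width"],4))
    print(" az %.1f  x %.2f y %.2f z %s"%(-d,100*(e@[c,s]),100*(e@[s,-c]),None if z is None else round(100*(t[2]-z),2)))
E
python3 - <<'E'
from h import *
im,p=snap("wrist","w1");print({k:np.round(v,3).tolist() for k,v in p.items()})
go(.549,.333,177.4,.004)
E
```

```text
{'fx': 285.804, 'fy': 285.804, 'cx': 322.459, 'cy': 198.128, 'extrinsics': [[0.288, 0.958, -0.002, -0.648], [-0.916, 0.275, -0.292, 0.036], [-0.279, 0.086, 0.957, -0.392], [0.0, 0.0, 0.0, 1.0]]}
t 0.15 tcp [0.1869 0.6221 0.2217] rot [-179.9    0.   163.3] w 0.0871
 az -14.1  x -37.48 y -27.24 z 21.77
```

View pics/w1.png

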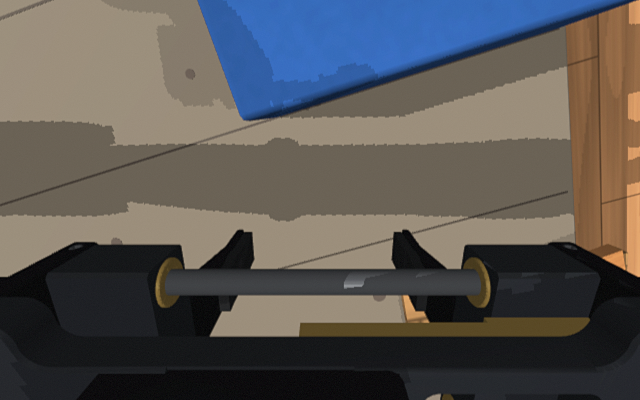

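The picture shows only the blue box and the gripper; the camera's view is clear above row 240. Rows need all six keys.

jog_arm --motion '[{"x": 0, "y": 0, "z": 0, "ax": 0, "ay": 0, "az": -7}, {"x": 0, "y": 0, "z": 0, "ax": 0, "ay": 0, "az": -7}, {"x": -4.2, "y": -2.5, "z": 0, "ax": 0, "ay": 0, "az": 0}, {"x": -4.2, "y": -2.5, "z": 0, "ax": 0, "ay": 0, "az": 0}, {"x": -4.2, "y": -2.5, "z": 0, "ax": 0, "ay": 0, "az": 0}]' --claw 1

```text
time_s: 0.65
tool_pos: [0.3103, 0.5406, 0.2222]
tool_rot: [-180.0, 0.0, 177.3]
force: [0.2, 0.5, 0.4]
grip_width: 0.0872
grasp_force: 0.0
```

jog_arm --motion '[{"x": -4.2, "y": -2.5, "z": 0, "ax": 0, "ay": 0, "az": 0}, {"x": -4.2, "y": -2.5, "z": 0, "ax": 0, "ay": 0, "az": 0}, {"x": -4.2, "y": -2.5, "z": 0, "ax": 0, "ay": 0, "az": 0}, {"x": -4.2, "y": -2.5, "z": 0, "ax": 0, "ay": 0, "az": 0}, {"x": -4.2, "y": -2.5, "z": 0, "ax": 0, "ay": 0, "az": 0}]'

```text
time_s: 1.15
tool_pos: [0.5144, 0.4055, 0.2224]
tool_rot: [-180.0, -0.0, 177.3]
force: [0.6, 0.2, 0.8]
grip_width: 0.0872
grasp_force: 0.0
```

jog_arm --motion '[{"x": -4.2, "y": -2.5, "z": 0, "ax": 0, "ay": 0, "az": 0}, {"x": -4.2, "y": -2.5, "z": 0, "ax": 0, "ay": 0, "az": 0}, {"x": -4.2, "y": -2.5, "z": 0, "ax": 0, "ay": 0, "az": 0}, {"x": 0, "y": 0, "z": 0, "ax": 0, "ay": 0, "az": 0}, {"x": 0, "y": 0, "z": 0, "ax": 0, "ay": 0, "az": 0}]'

```text
time_s: 1.65
tool_pos: [0.6364, 0.324, 0.2214]
tool_rot: [-179.9, -0.1, 177.1]
force: [-1.3, 0.6, -0.6]
grip_width: 0.0873
grasp_force: 0.0
```

```bash
python3 - <<'E'
from h import *
im,p=snap("wrist","w2")
go(.549,.333,177.4,.004)
print(np.round(proj(place(M["long"],.549,.333,np.radians(177.4)),p)[1::2]))
E
```

```text
t 1.7 tcp [0.635  0.3261 0.2218] rot [ 1.800e+02 -1.000e-01  1.773e+02] w 0.0868
 az -0.1  x 8.62 y 0.30 z 21.78
[[351. 199.]
 [303. 199.]
 [357. -11.]
 [298. -11.]]
```

View pics/w2.png

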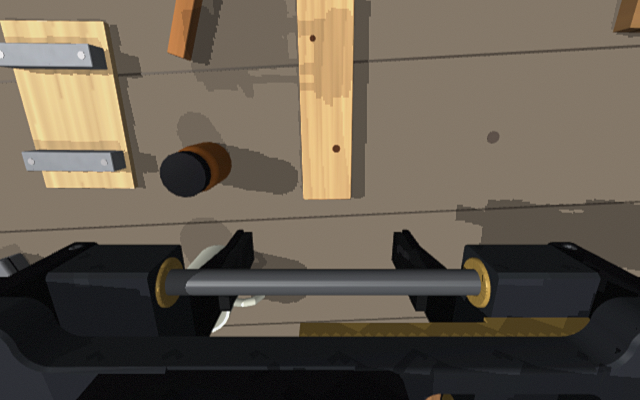

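The near end of the long board lies at (303,199)–(351,198), matching the fit. The rack's base corners are at about (133,187), (104,20) and (47,188). I go down to grasp, and check the rack numbers from this same picture.

```bash
python3 - <<'E'
from h import *
p=env.camera_params("wrist")
im=cv2.imread("pics/w2.png")[:,:,::-1].copy()
c=place(rackpts,.5405,.0135,np.radians(-2.6))
print("pred base top",np.round(proj(c[[1,3,5,7]],p)))
print("pred bearer tops",np.round(proj(c[[9,11,13,15,17,19,21,23]],p)).tolist())
for uv in((133,187),(104,20),(47,188)): print(uv,np.round(ray(uv,.009,p),4))
for uv in((103,45),(123,151),(23,151),(0,45)): print(uv,np.round(ray(uv,.033,p),4))
E
```

```text
pred base top [[ -3.  22.]
 [101.  22.]
 [ 46. 189.]
 [135. 189.]]
pred bearer tops [[-13.0, 44.0], [86.0, 44.0], [-6.0, 68.0], [91.0, 67.0], [20.0, 153.0], [110.0, 153.0], [26.0, 172.0], [114.0, 172.0]]
(133, 187) [0.6407 0.0674 0.009 ]
(104, 20) [0.4419 0.0817 0.009 ]
(47, 188) [ 0.6365 -0.0496  0.009 ]
(103, 45) [0.4731 0.0899 0.033 ]
(123, 151) [0.5896 0.0828 0.033 ]
(23, 151) [ 0.5837 -0.0395  0.033 ]
(0, 45) [ 0.4677 -0.0239  0.033 ]
```

jog_arm --motion '[{"x": 3, "y": 0.1, "z": 3, "ax": 0, "ay": 0, "az": 0}, {"x": 3, "y": 0.1, "z": 3, "ax": 0, "ay": 0, "az": 0}, {"x": 2.6, "y": 0.1, "z": 3, "ax": 0, "ay": 0, "az": 0}, {"x": 0, "y": 0, "z": 4, "ax": 0, "ay": 0, "az": 0}, {"x": 0, "y": 0, "z": 2, "ax": 0, "ay": 0, "az": 0}]'

```text
time_s: 2.2
tool_pos: [0.5449, 0.3349, 0.0696]
tool_rot: [-179.9, -0.2, 177.6]
force: [0.8, -0.2, 0.4]
grip_width: 0.087
grasp_force: 0.0
```

```bash
python3 - <<'E'
from h import *
go(.549,.333,177.4,.004)
E
```

```text
t 2.2 tcp [0.5449 0.3349 0.0696] rot [-179.9   -0.2  177.6] w 0.087
 az 0.2  x -0.42 y -0.17 z 6.56
```

The rack's yaw is uncertain by a degree or so, and I should fix that before carrying. I make one short look from above the rack.

jog_arm --motion '[{"x": -1.1, "y": -4, "z": -2.2, "ax": 0, "ay": 0, "az": 0}, {"x": -1.1, "y": -4, "z": -2.2, "ax": 0, "ay": 0, "az": 0}, {"x": -1.1, "y": -4, "z": -2.2, "ax": 0, "ay": 0, "az": 0}, {"x": -1.1, "y": -4, "z": -2.2, "ax": 0, "ay": 0, "az": 0}, {"x": -1.1, "y": -4, "z": -2.2, "ax": 0, "ay": 0, "az": 0}]'

```text
time_s: 2.7
tool_pos: [0.5942, 0.1316, 0.1838]
tool_rot: [179.9, 0.0, 177.5]
force: [0.6, 0.7, -1.1]
grip_width: 0.0868
grasp_force: 0.0
```

jog_arm --motion '[{"x": -1.1, "y": -4, "z": -2, "ax": 0, "ay": 0, "az": 0}, {"x": -1.1, "y": -4, "z": -2, "ax": 0, "ay": 0, "az": 0}, {"x": -1.1, "y": -4, "z": 0, "ax": 0, "ay": 0, "az": 0}, {"x": 0, "y": 0, "z": 0, "ax": 0, "ay": 0, "az": 0}, {"x": 0, "y": 0, "z": 0, "ax": 0, "ay": 0, "az": 0}]'

```text
time_s: 3.2
tool_pos: [0.622, 0.0102, 0.2227]
tool_rot: [179.9, -0.0, 177.3]
force: [0.6, 0.6, 0.5]
grip_width: 0.087
grasp_force: 0.0
```

```bash
python3 - <<'E'
from h import *
im,p=snap("wrist","w3")
go(.549,.333,177.4,.004)
h=cv2.cvtColor(im,cv2.COLOR_RGB2HSV)
v,q=.5405,proj([[.5405,.0135,.009]],p)[0]
print("centre",q)
q=q.astype(int);print(h[q[1],q[0]],h[q[1],10])
m=((h[...,1]>80)&(h[...,2]>120)).astype(np.uint8);m[240:]=0
mk=comp(m,tuple(q));print(mk.sum())
# pale base only: fit base slab
v,f=fit(box(.2,.12,0,.009),[mk],[p],(.5405,.0135),yaws=[-.05]);print(np.round(v,4),np.degrees(v[2]),f)
d=im.copy()
for M_ in(box(.2,.12,0,.009),box(.024,.11,.009,.033)+[.06,0,0],box(.024,.11,.009,.033)-[.06,0,0]):
    hh=cv2.convexHull(proj(place(M_,*v),p).astype(np.float32)).astype(int);cv2.polylines(d,[hh],True,(255,0,0),1)
cv2.imwrite("pics/w3d.png",cv2.resize(d[0:260,120:520],None,fx=2,fy=2)[:,:,::-1])
E
```

```text
t 3.25 tcp [0.6218 0.0118 0.2224] rot [179.9  -0.  177.4] w 0.087
 az 0.0  x 8.73 y 31.75 z 21.84
centre [322.65089339 110.01284681]
[ 19  96 231] [ 22 100 234]
16321
[ 0.5392  0.0127 -0.0615] -3.5251411145989904 0.0028719828903146505
```

View pics/w3d.png

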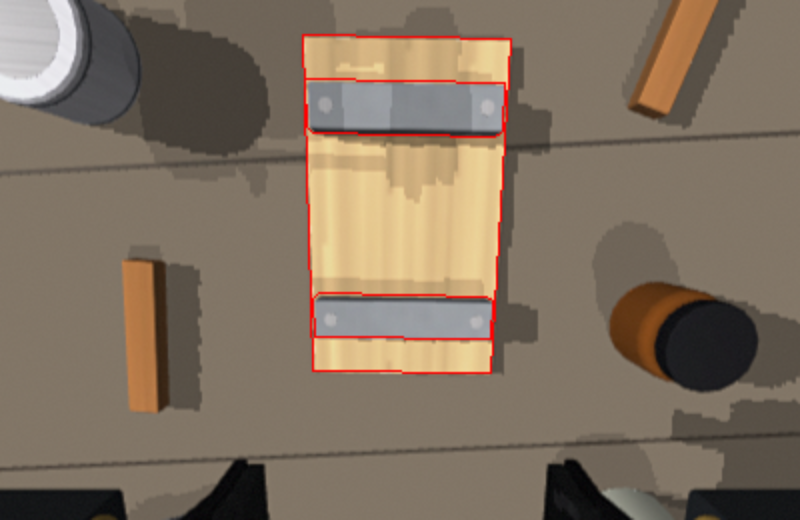

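Overlay matches the rack to a pixel: rack at (0.5392, 0.0127), yaw −3.5°. Back to the long board.

```bash
python3 - <<'E'
from h import *
im=cv2.imread("pics/w3.png")[:,:,::-1].copy();p=env.camera_params("wrist")
h=cv2.cvtColor(im,cv2.COLOR_RGB2HSV);m=((h[...,1]>120)&(h[...,2]>90)).astype(np.uint8);m[240:]=0
mk=comp(m,(192,168));v,f=fit(M["stick"],[mk],[p],(.604,-.161));print(mk.sum(),np.round(v,4),np.degrees(v[2]),f)
E
```

```text
1201 [ 0.6077 -0.1607  2.9779] 170.62147616305006 0.3029599535693558
```

jog_arm --motion '[{"x": 1.1, "y": 4, "z": 0, "ax": 0, "ay": 0, "az": 0}, {"x": 1.1, "y": 4, "z": 0, "ax": 0, "ay": 0, "az": 0}, {"x": 1.1, "y": 4, "z": 0, "ax": 0, "ay": 0, "az": 0}, {"x": 1.1, "y": 4, "z": 1, "ax": 0, "ay": 0, "az": 0}, {"x": 1.1, "y": 4, "z": 2, "ax": 0, "ay": 0, "az": 0}]'

```text
time_s: 3.75
tool_pos: [0.5758, 0.217, 0.1939]
tool_rot: [179.8, 0.2, 177.6]
force: [0.9, -0.1, 0.2]
grip_width: 0.0869
grasp_force: 0.0
```

jog_arm --motion '[{"x": 1.1, "y": 4, "z": 2, "ax": 0, "ay": 0, "az": 0}, {"x": 1.1, "y": 4, "z": 2, "ax": 0, "ay": 0, "az": 0}, {"x": 1, "y": 3.8, "z": 2, "ax": 0, "ay": 0, "az": 0}, {"x": 0, "y": 0, "z": 4.5, "ax": 0, "ay": 0, "az": 0}, {"x": 0, "y": 0, "z": 4.5, "ax": 0, "ay": 0, "az": 0}]'

```text
time_s: 4.25
tool_pos: [0.5475, 0.3371, 0.0418]
tool_rot: [179.8, 0.0, 177.8]
force: [0.1, -0.5, -0.6]
grip_width: 0.087
grasp_force: 0.0
```

jog_arm --motion '[{"x": 0, "y": 0, "z": 1, "ax": 0, "ay": 0, "az": 0}, {"x": 0, "y": 0, "z": 0, "ax": 0, "ay": 0, "az": 0}, {"x": 0, "y": 0, "z": 0, "ax": 0, "ay": 0, "az": 0}, {"x": 0, "y": 0, "z": 0, "ax": 0, "ay": 0, "az": 0}, {"x": 0, "y": 0, "z": 0, "ax": 0, "ay": 0, "az": 0}]'

```text
time_s: 4.75
tool_pos: [0.5521, 0.3318, 0.0351]
tool_rot: [179.9, 0.2, 177.3]
force: [-0.6, 0.7, -0.5]
grip_width: 0.0869
grasp_force: 0.0
```

```bash
python3 - <<'E'
from h import *
go(.549,.333,177.4,.004)
E
```

```text
t 4.75 tcp [0.5521 0.3318 0.0351] rot [179.9   0.2 177.3] w 0.0869
 az -0.1  x 0.31 y 0.11 z 3.11
```

jog_arm --motion '[{"x": 0.3, "y": 0.1, "z": 1.5, "ax": 0, "ay": 0, "az": 0}, {"x": 0, "y": 0, "z": 1.4, "ax": 0, "ay": 0, "az": 0}, {"x": 0, "y": 0, "z": 0, "ax": 0, "ay": 0, "az": 0}, {"x": 0, "y": 0, "z": 0, "ax": 0, "ay": 0, "az": 0}, {"x": 0, "y": 0, "z": 0, "ax": 0, "ay": 0, "az": 0}]'

```text
time_s: 5.25
tool_pos: [0.5475, 0.3319, 0.0032]
tool_rot: [-180.0, -0.0, 177.3]
force: [0.7, -0.5, 0.8]
grip_width: 0.0872
grasp_force: 0.0
```

jog_arm --motion '[{"x": 0, "y": 0, "z": 0, "ax": 0, "ay": 0, "az": 0}, {"x": 0, "y": 0, "z": 0, "ax": 0, "ay": 0, "az": 0}, {"x": 0, "y": 0, "z": 0, "ax": 0, "ay": 0, "az": 0}, {"x": 0, "y": 0, "z": 0, "ax": 0, "ay": 0, "az": 0}, {"x": 0, "y": 0, "z": 0, "ax": 0, "ay": 0, "az": 0}]' --claw -1 --squeeze 30

```text
time_s: 5.75
tool_pos: [0.5478, 0.3322, 0.0038]
tool_rot: [180.0, 0.0, 177.3]
force: [-0.8, 0.4, 0.5]
grip_width: 0.0637
grasp_force: 30.0
```

```bash
python3 - <<'E'
from h import *
go(.549,.333,177.4,.004);go(.5392,.0127,176.5,.2)
E
```

```text
t 5.75 tcp [0.5478 0.3322 0.0038] rot [180.    0.  177.3] w 0.0637
 az -0.1  x -0.12 y 0.09 z -0.02
t 5.75 tcp [0.5478 0.3322 0.0038] rot [180.    0.  177.3] w 0.0637
 az 0.8  x -1.10 y -31.94 z -19.62
```

jog_arm --motion '[{"x": 0, "y": 0, "z": -2.5, "ax": 0, "ay": 0, "az": 0}, {"x": 0, "y": 0, "z": -4, "ax": 0, "ay": 0, "az": 0}, {"x": 0, "y": 0, "z": -4, "ax": 0, "ay": 0, "az": 0}, {"x": 0, "y": 0, "z": -4, "ax": 0, "ay": 0, "az": 0}, {"x": 0, "y": -1, "z": -1, "ax": 0, "ay": 0, "az": 0.8}]'

```text
time_s: 6.25
tool_pos: [0.549, 0.3251, 0.1639]
tool_rot: [179.6, 0.4, 176.6]
force: [1.4, 0.5, -1.5]
grip_width: 0.0635
grasp_force: 30.0
```

jog_arm --motion '[{"x": -0.2, "y": -3.5, "z": 0, "ax": 0, "ay": 0, "az": 0}, {"x": -0.2, "y": -3.5, "z": 0, "ax": 0, "ay": 0, "az": 0}, {"x": -0.2, "y": -3.5, "z": 0, "ax": 0, "ay": 0, "az": 0}, {"x": -0.2, "y": -3.5, "z": 0, "ax": 0, "ay": 0, "az": 0}, {"x": -0.2, "y": -3.5, "z": 0, "ax": 0, "ay": 0, "az": 0}]'

```text
time_s: 6.75
tool_pos: [0.5453, 0.1446, 0.1572]
tool_rot: [-179.9, -0.1, 176.4]
force: [0.2, -0.2, -0.5]
grip_width: 0.0636
grasp_force: 30.0
```

jog_arm --motion '[{"x": 0, "y": -3.5, "z": 0, "ax": 0, "ay": 0, "az": 0}, {"x": 0, "y": -3.5, "z": 0, "ax": 0, "ay": 0, "az": 0}, {"x": 0, "y": -3.5, "z": 0, "ax": 0, "ay": 0, "az": 0}, {"x": 0, "y": -2.5, "z": 2, "ax": 0, "ay": 0, "az": 0}, {"x": 0, "y": 0, "z": 3, "ax": 0, "ay": 0, "az": 0}]'

```text
time_s: 7.25
tool_pos: [0.5389, 0.0112, 0.1089]
tool_rot: [-179.9, 0.2, 176.0]
force: [0.1, 0.3, -2.0]
grip_width: 0.0638
grasp_force: 30.0
```

jog_arm --motion '[{"x": 0, "y": 0, "z": 3, "ax": 0, "ay": 0, "az": 0}, {"x": 0, "y": 0, "z": 0, "ax": 0, "ay": 0, "az": 0}, {"x": 0, "y": 0, "z": 0, "ax": 0, "ay": 0, "az": 0}, {"x": 0, "y": 0, "z": 0, "ax": 0, "ay": 0, "az": 0}, {"x": 0, "y": 0, "z": 0, "ax": 0, "ay": 0, "az": 0}]'

```text
time_s: 7.75
tool_pos: [0.5397, 0.0173, 0.0802]
tool_rot: [180.0, 0.2, 176.5]
force: [0.2, -0.5, -2.2]
grip_width: 0.0637
grasp_force: 30.0
```

```bash
python3 - <<'E'
from h import *
go(.5392,.0127,176.5,.037)
im,p=snap("scene","s1")
h=cv2.cvtColor(im,cv2.COLOR_RGB2HSV);o=env.get_obs()
im,p2=snap("side","d1")
h2=cv2.cvtColor(im,cv2.COLOR_RGB2HSV);print(h2[160,450],)
cv2.imwrite("pics/c1.png",np.hstack([cv2.imread("pics/s1.png")[100:300,150:470],cv2.imread("pics/d1.png")[120:320,200:520]]))
E
```

```text
t 7.75 tcp [0.5397 0.0173 0.0802] rot [180.    0.2 176.5] w 0.0637
 az 0.0  x 0.02 y -0.47 z 4.32
[ 18  76 204]
```

View pics/c1.png

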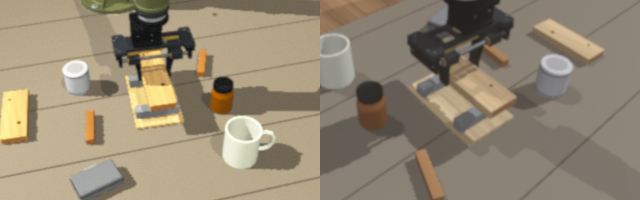

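The board is held square above the bearers. Lowering and releasing.

jog_arm --motion '[{"x": 0.1, "y": -0.5, "z": 1.5, "ax": 0, "ay": 0, "az": 0}, {"x": 0, "y": 0, "z": 1.5, "ax": 0, "ay": 0, "az": 0}, {"x": 0, "y": 0, "z": 0.7, "ax": 0, "ay": 0, "az": 0}, {"x": 0, "y": 0, "z": 0, "ax": 0, "ay": 0, "az": 0}, {"x": 0, "y": 0, "z": 0, "ax": 0, "ay": 0, "az": 0}]'

```text
time_s: 8.35
tool_pos: [0.5376, 0.0123, 0.0421]
tool_rot: [180.0, 0.0, 176.5]
force: [0.6, -0.3, -1.6]
grip_width: 0.064
grasp_force: 30.0
```

jog_arm --motion '[{"x": 0, "y": 0, "z": 0, "ax": 0, "ay": 0, "az": 0}, {"x": 0, "y": 0, "z": 0, "ax": 0, "ay": 0, "az": 0}, {"x": 0, "y": 0, "z": 0, "ax": 0, "ay": 0, "az": 0}, {"x": 0, "y": 0, "z": 0, "ax": 0, "ay": 0, "az": 0}, {"x": 0, "y": 0, "z": 0, "ax": 0, "ay": 0, "az": 0}]'

```text
time_s: 8.85
tool_pos: [0.5372, 0.0122, 0.0417]
tool_rot: [180.0, 0.0, 176.5]
force: [1.1, -0.1, -1.3]
grip_width: 0.0637
grasp_force: 30.0
```

```bash
python3 - <<'E'
from h import *
go(.5392,.0127,176.5,.037); print(np.round(env.get_obs()["force"],1))
E
```

```text
t 8.85 tcp [0.5372 0.0122 0.0417] rot [180.    0.  176.5] w 0.0637
 az -0.0  x -0.20 y 0.06 z 0.47
[ 1.1 -0.1 -1.3]
```

jog_arm --motion '[{"x": -0.1, "y": 0.05, "z": 0.2, "ax": 0, "ay": 0, "az": 0}, {"x": 0, "y": 0, "z": 0.25, "ax": 0, "ay": 0, "az": 0}, {"x": 0, "y": 0, "z": 0, "ax": 0, "ay": 0, "az": 0}, {"x": 0, "y": 0, "z": 0, "ax": 0, "ay": 0, "az": 0}, {"x": 0, "y": 0, "z": 0, "ax": 0, "ay": 0, "az": 0}]'

```text
time_s: 9.35
tool_pos: [0.538, 0.0126, 0.0369]
tool_rot: [180.0, -0.0, 176.5]
force: [-0.2, -0.1, -1.3]
grip_width: 0.0639
grasp_force: 30.0
```

jog_arm --motion '[{"x": 0, "y": 0, "z": 0, "ax": 0, "ay": 0, "az": 0}, {"x": 0, "y": 0, "z": 0, "ax": 0, "ay": 0, "az": 0}, {"x": 0, "y": 0, "z": 0, "ax": 0, "ay": 0, "az": 0}, {"x": 0, "y": 0, "z": 0, "ax": 0, "ay": 0, "az": 0}, {"x": 0, "y": 0, "z": 0, "ax": 0, "ay": 0, "az": 0}]' --claw 1

```text
time_s: 9.85
tool_pos: [0.5382, 0.0126, 0.0371]
tool_rot: [180.0, 0.0, 176.5]
force: [0.0, 0.2, 0.7]
grip_width: 0.0861
grasp_force: 0.0
```

jog_arm --motion '[{"x": 0, "y": 0, "z": -3, "ax": 0, "ay": 0, "az": 0}, {"x": 0, "y": 0, "z": -4.5, "ax": 0, "ay": 0, "az": 0}, {"x": -3, "y": 0, "z": -3.5, "ax": 0, "ay": 0, "az": 0}, {"x": -3, "y": 0, "z": -3.5, "ax": 0, "ay": 0, "az": 0}, {"x": -3, "y": 0, "z": -4, "ax": 0, "ay": 0, "az": 0}]'

```text
time_s: 10.35
tool_pos: [0.6284, 0.0072, 0.2234]
tool_rot: [180.0, -0.0, 176.5]
force: [0.4, 0.1, -0.2]
grip_width: 0.0871
grasp_force: 0.0
```

jog_arm --motion '[{"x": 0, "y": -2, "z": 0, "ax": 0, "ay": 0, "az": 0}, {"x": 0, "y": -2, "z": 0, "ax": 0, "ay": 0, "az": 0}, {"x": 0, "y": 0, "z": 0, "ax": 0, "ay": 0, "az": 0}, {"x": 0, "y": 0, "z": 0, "ax": 0, "ay": 0, "az": 0}, {"x": 0, "y": 0, "z": 0, "ax": 0, "ay": 0, "az": 0}]'

```text
time_s: 10.85
tool_pos: [0.6254, -0.031, 0.2217]
tool_rot: [179.9, -0.0, 176.6]
force: [0.1, -0.0, -0.3]
grip_width: 0.087
grasp_force: 0.0
```

```bash
python3 - <<'E'
from h import *
im,p=snap("wrist","w4")
go(.5392,.0127,176.5)
h=cv2.cvtColor(im,cv2.COLOR_RGB2HSV)
d=im.copy();B=box(.24,.064,.033,.053)
for M_,v in((B,(.5392,.0127,np.radians(-3.5))),(M["stick"],(.6050,-.1610,np.radians(-8.4)))):
    hh=cv2.convexHull(proj(place(M_,*v),p).astype(np.float32)).astype(int);cv2.polylines(d,[hh],True,(255,0,0),1)
for uv in((192,168),):
    pass
cv2.imwrite("pics/w4d.png",cv2.resize(d[0:260,120:520],None,fx=2,fy=2)[:,:,::-1])
E
```

```text
t 10.9 tcp [ 0.6254 -0.031   0.2218] rot [179.9  -0.  176.6] w 0.0871
 az 0.1  x 8.87 y 3.84 z None
```

View pics/w4d.png

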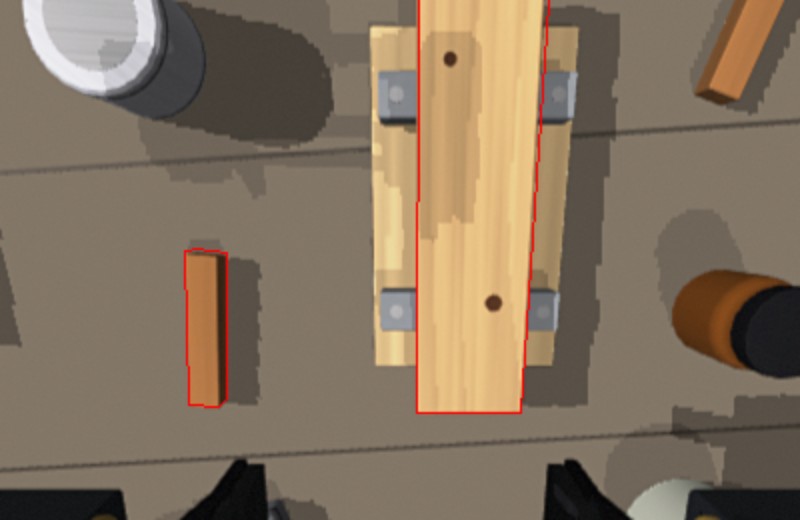

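The long board sits exactly on the predicted outline, and stick_b fits its outline at crop (206,328). Picking stick_b.

jog_arm --motion '[{"x": 0, "y": -4, "z": 2, "ax": 0, "ay": 0, "az": 5}, {"x": 0.1, "y": -4.4, "z": 2, "ax": 0, "ay": 0, "az": 0}, {"x": 0, "y": -4.6, "z": 1.5, "ax": 0, "ay": 0, "az": 0}, {"x": 0, "y": 0, "z": 4.5, "ax": 0, "ay": 0, "az": 0}, {"x": 0, "y": 0, "z": 4.5, "ax": 0, "ay": 0, "az": 0}]'

```text
time_s: 11.4
tool_pos: [0.6094, -0.1631, 0.077]
tool_rot: [180.0, 0.2, 171.3]
force: [1.3, 1.1, -0.5]
grip_width: 0.0871
grasp_force: 0.0
```

jog_arm --motion '[{"x": 0, "y": 0, "z": 3.5, "ax": 0, "ay": 0, "az": 0}, {"x": 0, "y": 0, "z": 0, "ax": 0, "ay": 0, "az": 0}, {"x": 0, "y": 0, "z": 0, "ax": 0, "ay": 0, "az": 0}, {"x": 0, "y": 0, "z": 0, "ax": 0, "ay": 0, "az": 0}, {"x": 0, "y": 0, "z": 0, "ax": 0, "ay": 0, "az": 0}]'

```text
time_s: 11.9
tool_pos: [0.6107, -0.1618, 0.0448]
tool_rot: [180.0, 0.3, 171.5]
force: [-1.0, -0.1, -0.2]
grip_width: 0.087
grasp_force: 0.0
```

```bash
python3 - <<'E'
from h import *
go(.605,-.161,172,.004)
E
```

```text
t 11.9 tcp [ 0.6107 -0.1618  0.0448] rot [180.    0.3 171.5] w 0.087
 az -0.5  x 0.58 y 0.00 z 4.08
```

jog_arm --motion '[{"x": 0.6, "y": 0, "z": 2, "ax": 0, "ay": 0, "az": -0.5}, {"x": 0, "y": 0, "z": 2, "ax": 0, "ay": 0, "az": 0}, {"x": 0, "y": 0, "z": 0, "ax": 0, "ay": 0, "az": 0}, {"x": 0, "y": 0, "z": 0, "ax": 0, "ay": 0, "az": 0}, {"x": 0, "y": 0, "z": 0, "ax": 0, "ay": 0, "az": 0}]'

```text
time_s: 12.4
tool_pos: [0.604, -0.161, 0.0037]
tool_rot: [180.0, 0.1, 172.0]
force: [-0.5, -0.2, -0.3]
grip_width: 0.0868
grasp_force: 0.0
```

jog_arm --motion '[{"x": 0, "y": 0, "z": 0, "ax": 0, "ay": 0, "az": 0}, {"x": 0, "y": 0, "z": 0, "ax": 0, "ay": 0, "az": 0}, {"x": 0, "y": 0, "z": 0, "ax": 0, "ay": 0, "az": 0}, {"x": 0, "y": 0, "z": 0, "ax": 0, "ay": 0, "az": 0}, {"x": 0, "y": 0, "z": 0, "ax": 0, "ay": 0, "az": 0}]' --claw -1 --squeeze 20

```text
time_s: 12.9
tool_pos: [0.6028, -0.1607, 0.0021]
tool_rot: [180.0, -0.0, 172.0]
force: [-1.4, 0.2, 0.6]
grip_width: 0.055
grasp_force: 0.0
```

jog_arm --motion '[{"x": 0, "y": 0, "z": 0, "ax": 0, "ay": 0, "az": 0}, {"x": 0, "y": 0, "z": 0, "ax": 0, "ay": 0, "az": 0}, {"x": 0, "y": 0, "z": 0, "ax": 0, "ay": 0, "az": 0}, {"x": 0, "y": 0, "z": 0, "ax": 0, "ay": 0, "az": 0}, {"x": 0, "y": 0, "z": 0, "ax": 0, "ay": 0, "az": 0}]'

```text
time_s: 13.4
tool_pos: [0.6028, -0.1607, 0.002]
tool_rot: [180.0, -0.0, 172.0]
force: [-0.2, -0.2, -0.4]
grip_width: 0.0198
grasp_force: 20.0
```

```bash
python3 - <<'E'
from h import *
go(.605,-.161,172,.004)
c,s=np.cos(np.radians(-3.5)),np.sin(np.radians(-3.5))
print(.5392+.06*c,.0127+.06*s,.5392-.06*c,.0127-.06*s)
go(.5392+.06*c,.0127+.06*s,86.5,.1)
E
```

```text
t 13.4 tcp [ 0.6028 -0.1607  0.002 ] rot [180.  -0. 172.] w 0.0198
 az -0.0  x -0.22 y -0.00 z -0.2
0.599088087905312 0.009037087627908587 0.479311912094688 0.016362912372091414
t 13.4 tcp [ 0.6028 -0.1607  0.002 ] rot [180.  -0. 172.] w 0.0198
 az 85.5  x 16.92 y -1.41 z -9.8
```

jog_arm --motion '[{"x": 0, "y": 0, "z": -2, "ax": 0, "ay": 0, "az": 0}, {"x": 0, "y": 0, "z": -3, "ax": 0, "ay": 0, "az": 8.5}, {"x": 0, "y": 0, "z": -3, "ax": 0, "ay": 0, "az": 8.5}, {"x": 0, "y": 0, "z": -2, "ax": 0, "ay": 0, "az": 8.5}, {"x": 0, "y": 0, "z": 0, "ax": 0, "ay": 0, "az": 8.5}]'

```text
time_s: 13.9
tool_pos: [0.6052, -0.1615, 0.1059]
tool_rot: [179.8, 0.3, 137.6]
force: [0.7, 0.5, 0.4]
grip_width: 0.02
grasp_force: 20.0
```

jog_arm --motion '[{"x": 0, "y": 0, "z": 0, "ax": 0, "ay": 0, "az": 8.5}, {"x": 0, "y": 0, "z": 0, "ax": 0, "ay": 0, "az": 8.5}, {"x": 0, "y": 0, "z": 0, "ax": 0, "ay": 0, "az": 8.5}, {"x": 0, "y": 0, "z": 0, "ax": 0, "ay": 0, "az": 8.5}, {"x": 0, "y": 0, "z": 0, "ax": 0, "ay": 0, "az": 8.5}]'

```text
time_s: 14.4
tool_pos: [0.6027, -0.1607, 0.102]
tool_rot: [-180.0, -0.0, 95.1]
force: [0.1, 0.1, -0.3]
grip_width: 0.0196
grasp_force: 20.0
```

jog_arm --motion '[{"x": 0, "y": 0, "z": 0, "ax": 0, "ay": 0, "az": 8.5}, {"x": 4.3, "y": -0.3, "z": 0, "ax": 0, "ay": 0, "az": 0}, {"x": 4.3, "y": -0.3, "z": 0, "ax": 0, "ay": 0, "az": 0}, {"x": 4.3, "y": -0.4, "z": 0, "ax": 0, "ay": 0, "az": 0}, {"x": 4.3, "y": -0.4, "z": 0, "ax": 0, "ay": 0, "az": 0}]'

```text
time_s: 14.9
tool_pos: [0.5977, 0.0134, 0.1021]
tool_rot: [180.0, -0.0, 87.0]
force: [0.3, 0.8, 0.3]
grip_width: 0.0198
grasp_force: 20.0
```

jog_arm --motion '[{"x": 0, "y": 0, "z": 1.5, "ax": 0, "ay": 0, "az": 0}, {"x": 0, "y": 0, "z": 0, "ax": 0, "ay": 0, "az": 0}, {"x": 0, "y": 0, "z": 0, "ax": 0, "ay": 0, "az": 0}, {"x": 0, "y": 0, "z": 0, "ax": 0, "ay": 0, "az": 0}, {"x": 0, "y": 0, "z": 0, "ax": 0, "ay": 0, "az": 0}]'

```text
time_s: 15.4
tool_pos: [0.5983, 0.01, 0.0877]
tool_rot: [179.9, 0.0, 86.8]
force: [0.2, -0.4, 0.1]
grip_width: 0.02
grasp_force: 20.0
```

```bash
python3 - <<'E'
from h import *
go(.5991,.0112,86.5,.0555)
E
```

```text
t 15.4 tcp [0.5983 0.01   0.0877] rot [179.9   0.   86.8] w 0.02
 az 0.3  x 0.13 y 0.07 z 3.22
```

jog_arm --motion '[{"x": 0.1, "y": 0.1, "z": 1.5, "ax": 0, "ay": 0, "az": 0.3}, {"x": 0, "y": 0, "z": 1.3, "ax": 0, "ay": 0, "az": 0}, {"x": 0, "y": 0, "z": 0, "ax": 0, "ay": 0, "az": 0}, {"x": 0, "y": 0, "z": 0, "ax": 0, "ay": 0, "az": 0}, {"x": 0, "y": 0, "z": 0, "ax": 0, "ay": 0, "az": 0}]'

```text
time_s: 15.9
tool_pos: [0.5991, 0.0126, 0.0591]
tool_rot: [180.0, 0.0, 86.7]
force: [0.5, -0.2, -1.0]
grip_width: 0.02
grasp_force: 20.0
```

```bash
python3 - <<'E'
from h import *
go(.5991,.0112,86.5,.0555)
E
```

```text
t 15.9 tcp [0.5991 0.0126 0.0591] rot [180.    0.   86.7] w 0.02
 az 0.2  x -0.14 y 0.00 z 0.36
```

jog_arm --motion '[{"x": -0.1, "y": 0, "z": 0.35, "ax": 0, "ay": 0, "az": 0.2}, {"x": 0, "y": 0, "z": 0, "ax": 0, "ay": 0, "az": 0}, {"x": 0, "y": 0, "z": 0, "ax": 0, "ay": 0, "az": 0}, {"x": 0, "y": 0, "z": 0, "ax": 0, "ay": 0, "az": 0}, {"x": 0, "y": 0, "z": 0, "ax": 0, "ay": 0, "az": 0}]'

```text
time_s: 16.4
tool_pos: [0.599, 0.0117, 0.0557]
tool_rot: [180.0, -0.0, 86.5]
force: [0.3, -0.5, -1.1]
grip_width: 0.0199
grasp_force: 20.0
```

jog_arm --motion '[{"x": 0, "y": 0, "z": 0, "ax": 0, "ay": 0, "az": 0}, {"x": 0, "y": 0, "z": 0, "ax": 0, "ay": 0, "az": 0}, {"x": 0, "y": 0, "z": 0, "ax": 0, "ay": 0, "az": 0}, {"x": 0, "y": 0, "z": 0, "ax": 0, "ay": 0, "az": 0}, {"x": 0, "y": 0, "z": 0, "ax": 0, "ay": 0, "az": 0}]' --claw 0

```text
time_s: 16.9
tool_pos: [0.5989, 0.0117, 0.0556]
tool_rot: [180.0, -0.0, 86.5]
force: [0.3, -0.1, -0.5]
grip_width: 0.0423
grasp_force: 0.0
```

jog_arm --motion '[{"x": 0, "y": 0, "z": -2, "ax": 0, "ay": 0, "az": 0}, {"x": 0, "y": 0, "z": -4.5, "ax": 0, "ay": 0, "az": 0}, {"x": 0, "y": 0, "z": -4, "ax": 0, "ay": 0, "az": -7.9}, {"x": 0, "y": 0, "z": -3, "ax": 0, "ay": 0, "az": -7.9}, {"x": 0, "y": 0, "z": -3, "ax": 0, "ay": 0, "az": -7.9}]'

```text
time_s: 17.4
tool_pos: [0.599, 0.0116, 0.2224]
tool_rot: [179.9, -0.0, 110.5]
force: [0.7, 0.6, -0.5]
grip_width: 0.0435
grasp_force: 0.0
```

jog_arm --motion '[{"x": 0, "y": 0, "z": 0, "ax": 0, "ay": 0, "az": -7.9}, {"x": 0, "y": 0, "z": 0, "ax": 0, "ay": 0, "az": -7.9}, {"x": 0, "y": 0, "z": 0, "ax": 0, "ay": 0, "az": -7.9}, {"x": 0, "y": 0, "z": 0, "ax": 0, "ay": 0, "az": -7.9}, {"x": 0, "y": 0, "z": 0, "ax": 0, "ay": 0, "az": -7.9}]' --claw 1

```text
time_s: 17.9
tool_pos: [0.5988, 0.0116, 0.2206]
tool_rot: [180.0, -0.0, 150.0]
force: [0.6, -0.3, 0.8]
grip_width: 0.0758
grasp_force: 0.0
```

jog_arm --motion '[{"x": 0, "y": 0, "z": 0, "ax": 0, "ay": 0, "az": -7.9}, {"x": 3.2, "y": 2.3, "z": 0, "ax": 0, "ay": 0, "az": 0}, {"x": 3.2, "y": 2.3, "z": 0, "ax": 0, "ay": 0, "az": 0}, {"x": 3.2, "y": 2.3, "z": 0, "ax": 0, "ay": 0, "az": 0}, {"x": 3.2, "y": 2.3, "z": 0, "ax": 0, "ay": 0, "az": 0}]'

```text
time_s: 18.4
tool_pos: [0.5147, 0.1466, 0.2207]
tool_rot: [180.0, 0.0, 157.6]
force: [0.3, 0.6, -0.0]
grip_width: 0.0867
grasp_force: 0.0
```

jog_arm --motion '[{"x": 0, "y": 0, "z": 0, "ax": 0, "ay": 0, "az": 0}, {"x": 0, "y": 0, "z": 0, "ax": 0, "ay": 0, "az": 0}, {"x": 0, "y": 0, "z": 0, "ax": 0, "ay": 0, "az": 0}, {"x": 0, "y": 0, "z": 0, "ax": 0, "ay": 0, "az": 0}, {"x": 0, "y": 0, "z": 0, "ax": 0, "ay": 0, "az": 0}]'

```text
time_s: 18.9
tool_pos: [0.5162, 0.1443, 0.2205]
tool_rot: [-180.0, 0.0, 157.4]
force: [-0.6, -0.5, -0.3]
grip_width: 0.0872
grasp_force: 0.0
```

```bash
python3 - <<'E'
from h import *
im,p=snap("wrist","w5")
h=cv2.cvtColor(im,cv2.COLOR_RGB2HSV);m=((h[...,1]>130)&(h[...,2]>70)).astype(np.uint8);m[235:]=0
q=proj([[.438,.179,.01]],p)[0].astype(int);mk=comp(m,tuple(q));v,f=fit(M["stick"],[mk],[p],(.438,.179),yaws=[-.39]);yd=np.degrees(v[2]);print(q,mk.sum(),np.round(v,4),yd,f)
go(v[0],v[1],yd+180,.004)
d=im.copy()
for M_,v in((box(.1,.02,.053,.073),(.5991,.009,np.radians(86.5))),(M["stick"],v)):
    hh=cv2.convexHull(proj(place(M_,*v),p).astype(np.float32)).astype(int);cv2.polylines(d,[hh],True,(255,0,0),1)
cv2.imwrite("pics/w5d.png",d[:,:,::-1])
E
```

```text
[324 106] 1367 [ 0.4393  0.1772 -0.3929] -22.509743145458692 0.08927381745502994
t 18.95 tcp [0.5161 0.1446 0.2205] rot [-180.     0.   157.5] w 0.0869
 az -0.0  x 8.34 y 0.08 z 21.65
```

View pics/w5d.png

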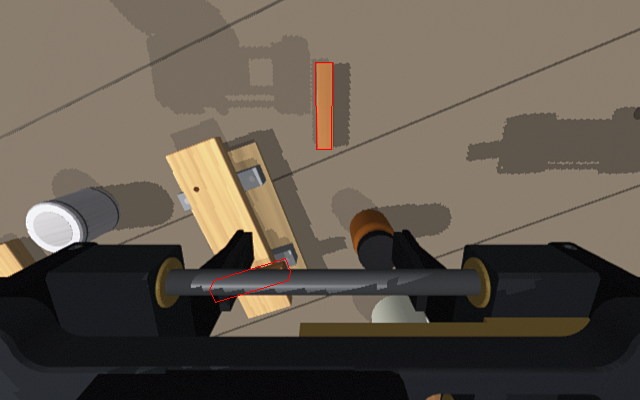

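stick_a fits at (324,106), i.e. (0.4393, 0.1772), yaw −22.5°. The gripper hides stick_b here; I'll check it numerically in the scene picture.

jog_arm --motion '[{"x": 2.8, "y": 0, "z": 3, "ax": 0, "ay": 0, "az": 0}, {"x": 2.8, "y": 0, "z": 3, "ax": 0, "ay": 0, "az": 0}, {"x": 2.7, "y": 0.1, "z": 3, "ax": 0, "ay": 0, "az": 0}, {"x": 0, "y": 0, "z": 4.5, "ax": 0, "ay": 0, "az": 0}, {"x": 0, "y": 0, "z": 4, "ax": 0, "ay": 0, "az": 0}]'

```text
time_s: 19.45
tool_pos: [0.4389, 0.1785, 0.0445]
tool_rot: [179.9, 0.0, 157.6]
force: [-0.1, -0.0, 0.1]
grip_width: 0.0868
grasp_force: 0.0
```

jog_arm --motion '[{"x": 0, "y": 0, "z": 0, "ax": 0, "ay": 0, "az": 0}, {"x": 0, "y": 0, "z": 0, "ax": 0, "ay": 0, "az": 0}, {"x": 0, "y": 0, "z": 0, "ax": 0, "ay": 0, "az": 0}, {"x": 0, "y": 0, "z": 0, "ax": 0, "ay": 0, "az": 0}, {"x": 0, "y": 0, "z": 0, "ax": 0, "ay": 0, "az": 0}]'

```text
time_s: 19.95
tool_pos: [0.4406, 0.1787, 0.0472]
tool_rot: [179.8, 0.1, 157.6]
force: [-0.4, 0.4, -0.4]
grip_width: 0.0873
grasp_force: 0.0
```

```bash
python3 - <<'E'
from h import *
go(.4393,.1772,157.5,.004)
im,p=snap("scene","s2")
h=cv2.cvtColor(im,cv2.COLOR_RGB2HSV);m=((h[...,1]>150)&(h[...,2]>70)).astype(np.uint8)
q=proj([[.599,.009,.073]],p)[0].astype(int);mk=comp(m,tuple(q))
v,f=fit(M["stick"],[mk],[p],(.599,.009),dz=.053,yaws=[1.5]);print(q,h[q[1],q[0]],mk.sum(),np.round(v,4),np.degrees(v[2]),f)
E
```

```text
t 19.95 tcp [0.4406 0.1787 0.0472] rot [1.798e+02 1.000e-01 1.576e+02] w 0.0873
 az 0.1  x 0.06 y -0.19 z 4.32
[306 193] [ 15 178 226] 453 [0.5978 0.0096 1.4777] 84.66326819970105 0.12716763005780352
```

Stick_b rests where intended, over its bearer. Grasp stick_a.

jog_arm --motion '[{"x": 0.05, "y": -0.15, "z": 2, "ax": 0, "ay": 0, "az": 0}, {"x": 0, "y": 0, "z": 2.2, "ax": 0, "ay": 0, "az": 0}, {"x": 0, "y": 0, "z": 0, "ax": 0, "ay": 0, "az": 0}, {"x": 0, "y": 0, "z": 0, "ax": 0, "ay": 0, "az": 0}, {"x": 0, "y": 0, "z": 0, "ax": 0, "ay": 0, "az": 0}]'

```text
time_s: 20.5
tool_pos: [0.4393, 0.1774, 0.0048]
tool_rot: [179.9, 0.1, 157.6]
force: [0.5, 0.2, 0.5]
grip_width: 0.0868
grasp_force: 0.0
```

jog_arm --motion '[{"x": 0, "y": 0, "z": 0, "ax": 0, "ay": 0, "az": 0}, {"x": 0, "y": 0, "z": 0, "ax": 0, "ay": 0, "az": 0}, {"x": 0, "y": 0, "z": 0, "ax": 0, "ay": 0, "az": 0}, {"x": 0, "y": 0, "z": 0, "ax": 0, "ay": 0, "az": 0}, {"x": 0, "y": 0, "z": 0, "ax": 0, "ay": 0, "az": 0}]' --claw -1

```text
time_s: 21.0
tool_pos: [0.4383, 0.177, 0.0036]
tool_rot: [180.0, 0.0, 157.6]
force: [-0.6, 0.3, -0.2]
grip_width: 0.0548
grasp_force: 0.0
```

jog_arm --motion '[{"x": 0, "y": 0, "z": 0, "ax": 0, "ay": 0, "az": 0}, {"x": 0, "y": 0, "z": 0, "ax": 0, "ay": 0, "az": 0}, {"x": 0, "y": 0, "z": 0, "ax": 0, "ay": 0, "az": 0}, {"x": 0, "y": 0, "z": 0, "ax": 0, "ay": 0, "az": 0}, {"x": 0, "y": 0, "z": 0, "ax": 0, "ay": 0, "az": 0}]'

```text
time_s: 21.5
tool_pos: [0.4383, 0.177, 0.0036]
tool_rot: [180.0, 0.0, 157.6]
force: [-0.4, 0.0, -0.8]
grip_width: 0.0198
grasp_force: 20.0
```

```bash
python3 - <<'E'
from h import *
go(.4393,.1772,157.5,.004); go(.4793,.0164,86.5,.1)
E
```

```text
t 21.5 tcp [0.4383 0.177  0.0036] rot [180.    0.  157.6] w 0.0198
 az 0.1  x -0.08 y 0.06 z -0.04
t 21.5 tcp [0.4383 0.177  0.0036] rot [180.    0.  157.6] w 0.0198
 az 71.1  x -15.78 y 5.07 z -9.64
```

jog_arm --motion '[{"x": 0, "y": 0, "z": -2, "ax": 0, "ay": 0, "az": 0}, {"x": 0, "y": 0, "z": -3.5, "ax": 0, "ay": 0, "az": 7.9}, {"x": 0, "y": 0, "z": -3, "ax": 0, "ay": 0, "az": 7.9}, {"x": 0, "y": 0, "z": -2, "ax": 0, "ay": 0, "az": 7.9}, {"x": 0, "y": 0, "z": 0, "ax": 0, "ay": 0, "az": 7.9}]'

```text
time_s: 22.0
tool_pos: [0.4404, 0.178, 0.1118]
tool_rot: [179.6, 0.0, 125.6]
force: [0.2, 0.6, -0.9]
grip_width: 0.0197
grasp_force: 20.0
```

jog_arm --motion '[{"x": 0, "y": 0, "z": 0, "ax": 0, "ay": 0, "az": 7.9}, {"x": 0, "y": 0, "z": 0, "ax": 0, "ay": 0, "az": 7.9}, {"x": 0, "y": 0, "z": 0, "ax": 0, "ay": 0, "az": 7.9}, {"x": 0, "y": 0, "z": 0, "ax": 0, "ay": 0, "az": 7.9}, {"x": 0, "y": 0, "z": 0, "ax": 0, "ay": 0, "az": 7.9}]'

```text
time_s: 22.5
tool_pos: [0.4381, 0.1768, 0.1085]
tool_rot: [-180.0, 0.0, 86.2]
force: [0.1, 0.2, -0.6]
grip_width: 0.0199
grasp_force: 20.0
```

jog_arm --motion '[{"x": -3.9, "y": 1.3, "z": 0, "ax": 0, "ay": 0, "az": 0}, {"x": -3.9, "y": 1.3, "z": 0, "ax": 0, "ay": 0, "az": 0}, {"x": -3.9, "y": 1.3, "z": 0, "ax": 0, "ay": 0, "az": 0}, {"x": -4, "y": 1.2, "z": 0, "ax": 0, "ay": 0, "az": 0}, {"x": 0, "y": 0, "z": 1.5, "ax": 0, "ay": 0, "az": 0}]'

```text
time_s: 23.0
tool_pos: [0.4822, 0.0107, 0.0954]
tool_rot: [179.7, 0.1, 86.0]
force: [-0.1, 0.5, -0.3]
grip_width: 0.0199
grasp_force: 20.0
```

jog_arm --motion '[{"x": 0, "y": 0, "z": 0, "ax": 0, "ay": 0, "az": 0}, {"x": 0, "y": 0, "z": 0, "ax": 0, "ay": 0, "az": 0}, {"x": 0, "y": 0, "z": 0, "ax": 0, "ay": 0, "az": 0}, {"x": 0, "y": 0, "z": 0, "ax": 0, "ay": 0, "az": 0}, {"x": 0, "y": 0, "z": 0, "ax": 0, "ay": 0, "az": 0}]'

```text
time_s: 23.5
tool_pos: [0.4798, 0.0178, 0.0939]
tool_rot: [180.0, -0.0, 86.6]
force: [-0.2, 0.5, -0.4]
grip_width: 0.0198
grasp_force: 20.0
```

```bash
python3 - <<'E'
from h import *
go(.4793,.0172,86.5,.0572)
E
```

```text
t 23.5 tcp [0.4798 0.0178 0.0939] rot [180.   -0.   86.6] w 0.0198
 az 0.1  x -0.07 y -0.04 z 3.67
```

jog_arm --motion '[{"x": -0.05, "y": -0.05, "z": 1.8, "ax": 0, "ay": 0, "az": 0.1}, {"x": 0, "y": 0, "z": 1.4, "ax": 0, "ay": 0, "az": 0}, {"x": 0, "y": 0, "z": 0, "ax": 0, "ay": 0, "az": 0}, {"x": 0, "y": 0, "z": 0, "ax": 0, "ay": 0, "az": 0}, {"x": 0, "y": 0, "z": 0, "ax": 0, "ay": 0, "az": 0}]'

```text
time_s: 24.0
tool_pos: [0.4798, 0.0168, 0.0624]
tool_rot: [179.9, -0.0, 86.4]
force: [-0.3, 0.5, 0.4]
grip_width: 0.0201
grasp_force: 20.0
```

```bash
python3 - <<'E'
from h import *
go(.4793,.0172,86.5,.0572)
E
```

```text
t 24.0 tcp [0.4798 0.0168 0.0624] rot [179.9  -0.   86.4] w 0.0201
 az -0.1  x 0.04 y -0.05 z 0.52
```

jog_arm --motion '[{"x": 0, "y": -0.05, "z": 0.5, "ax": 0, "ay": 0, "az": 0}, {"x": 0, "y": 0, "z": 0, "ax": 0, "ay": 0, "az": 0}, {"x": 0, "y": 0, "z": 0, "ax": 0, "ay": 0, "az": 0}, {"x": 0, "y": 0, "z": 0, "ax": 0, "ay": 0, "az": 0}, {"x": 0, "y": 0, "z": 0, "ax": 0, "ay": 0, "az": 0}]'

```text
time_s: 24.5
tool_pos: [0.4785, 0.0167, 0.0566]
tool_rot: [180.0, -0.0, 86.4]
force: [0.6, 0.4, -0.2]
grip_width: 0.0198
grasp_force: 20.0
```

jog_arm --motion '[{"x": 0, "y": 0, "z": 0, "ax": 0, "ay": 0, "az": 0}, {"x": 0, "y": 0, "z": 0, "ax": 0, "ay": 0, "az": 0}, {"x": 0, "y": 0, "z": 0, "ax": 0, "ay": 0, "az": 0}, {"x": 0, "y": 0, "z": 0, "ax": 0, "ay": 0, "az": 0}, {"x": 0, "y": 0, "z": 0, "ax": 0, "ay": 0, "az": 0}]' --claw 0

```text
time_s: 25.0
tool_pos: [0.4785, 0.0167, 0.0566]
tool_rot: [180.0, -0.0, 86.4]
force: [0.0, 1.2, -0.0]
grip_width: 0.0424
grasp_force: 0.0
```

jog_arm --motion '[{"x": 0, "y": 0, "z": -2, "ax": 0, "ay": 0, "az": 0}, {"x": 0, "y": 0, "z": -4.3, "ax": 0, "ay": 0, "az": 0}, {"x": 0, "y": 0, "z": -4, "ax": 0, "ay": 0, "az": -8.2}, {"x": 0, "y": 0, "z": -3, "ax": 0, "ay": 0, "az": -8.2}, {"x": 0, "y": 0, "z": -3, "ax": 0, "ay": 0, "az": -8.2}]'

```text
time_s: 25.5
tool_pos: [0.4786, 0.0166, 0.2213]
tool_rot: [179.9, -0.0, 111.3]
force: [0.4, 0.4, -0.4]
grip_width: 0.0434
grasp_force: 0.0
```

jog_arm --motion '[{"x": 0, "y": 0, "z": 0, "ax": 0, "ay": 0, "az": -8.2}, {"x": 0, "y": 0, "z": 0, "ax": 0, "ay": 0, "az": -8.2}, {"x": 0, "y": 0, "z": 0, "ax": 0, "ay": 0, "az": -8.2}, {"x": 0, "y": 0, "z": 0, "ax": 0, "ay": 0, "az": -8.2}, {"x": 0, "y": 0, "z": 0, "ax": 0, "ay": 0, "az": -8.2}]' --claw 1

```text
time_s: 26.0
tool_pos: [0.4784, 0.0166, 0.2195]
tool_rot: [180.0, -0.0, 152.3]
force: [-1.0, 0.3, 0.3]
grip_width: 0.076
grasp_force: 0.0
```

jog_arm --motion '[{"x": 0, "y": 0, "z": 0, "ax": 0, "ay": 0, "az": -8.2}, {"x": 0, "y": 0, "z": 0, "ax": 0, "ay": 0, "az": -8.2}, {"x": -4.5, "y": 0, "z": 0, "ax": 0, "ay": 0, "az": 0}, {"x": -4.5, "y": 0, "z": 0, "ax": 0, "ay": 0, "az": 0}, {"x": -4, "y": 0, "z": 0, "ax": 0, "ay": 0, "az": 0}]'

```text
time_s: 26.5
tool_pos: [0.6076, -0.0094, 0.2198]
tool_rot: [180.0, 0.1, 168.5]
force: [-0.7, -0.2, 1.3]
grip_width: 0.0867
grasp_force: 0.0
```

```bash
python3 - <<'E'
from h import *
im,p=snap("wrist","w6")
go(.604,-.34,176.5)
d=im.copy();y=np.radians(86.5)
for M_,v in((box(.1,.02,.053,.073),(.5991,.009,y)),(box(.1,.02,.053,.073),(.4793,.0164,y))):
    hh=cv2.convexHull(proj(place(M_,*v),p).astype(np.float32)).astype(int);cv2.polylines(d,[hh],True,(255,0,0),1)
cv2.imwrite("pics/w6d.png",cv2.resize(d[0:260,120:520],None,fx=2,fy=2)[:,:,::-1])
E
```

```text
t 26.55 tcp [ 0.6125 -0.0111  0.217 ] rot [-179.7    0.2  168.4] w 0.0867
 az -8.1  x -1.16 y -32.88 z None
```

View pics/w6d.png

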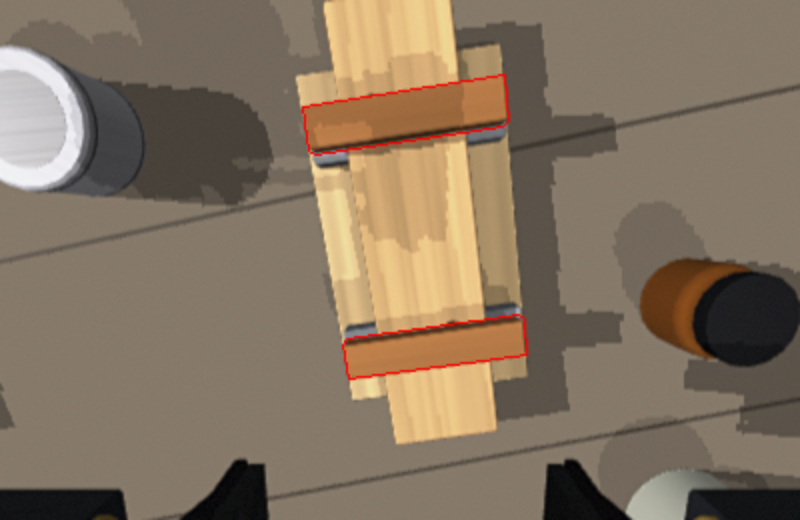

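Both sticks sit on their outlines above the bearers. On to the short board.

jog_arm --motion '[{"x": 0, "y": 0, "z": 0, "ax": 0, "ay": 0, "az": -8.1}, {"x": -0.2, "y": -4.2, "z": 0, "ax": 0, "ay": 0, "az": 0}, {"x": -0.2, "y": -4.2, "z": 0, "ax": 0, "ay": 0, "az": 0}, {"x": -0.2, "y": -4.2, "z": 0, "ax": 0, "ay": 0, "az": 0}, {"x": -0.2, "y": -4.2, "z": 0, "ax": 0, "ay": 0, "az": 0}]'

```text
time_s: 27.05
tool_pos: [0.6032, -0.179, 0.2195]
tool_rot: [180.0, -0.0, 176.5]
force: [1.5, 0.7, 0.2]
grip_width: 0.0869
grasp_force: 0.0
```

jog_arm --motion '[{"x": 0, "y": -4.2, "z": 0, "ax": 0, "ay": 0, "az": 0}, {"x": 0, "y": -4.2, "z": 0, "ax": 0, "ay": 0, "az": 0}, {"x": 0, "y": -4.2, "z": 0, "ax": 0, "ay": 0, "az": 0}, {"x": 0, "y": -3.5, "z": 0, "ax": 0, "ay": 0, "az": 0}, {"x": 0, "y": 0, "z": 0, "ax": 0, "ay": 0, "az": 0}]'

```text
time_s: 27.55
tool_pos: [0.59, -0.3456, 0.2194]
tool_rot: [-179.7, -0.1, 175.9]
force: [-0.5, -0.2, 0.1]
grip_width: 0.0865
grasp_force: 0.0
```

jog_arm --motion '[{"x": 0, "y": 0, "z": 0, "ax": 0, "ay": 0, "az": 0}, {"x": 0, "y": 0, "z": 0, "ax": 0, "ay": 0, "az": 0}, {"x": 0, "y": 0, "z": 0, "ax": 0, "ay": 0, "az": 0}, {"x": 0, "y": 0, "z": 0, "ax": 0, "ay": 0, "az": 0}, {"x": 0, "y": 0, "z": 0, "ax": 0, "ay": 0, "az": 0}]'

```text
time_s: 28.05
tool_pos: [0.5941, -0.3374, 0.2197]
tool_rot: [180.0, 0.0, 176.6]
force: [-0.0, 1.0, -0.2]
grip_width: 0.0872
grasp_force: 0.0
```

```bash
python3 - <<'E'
from h import *
im,p=snap("wrist","w7")
h=cv2.cvtColor(im,cv2.COLOR_RGB2HSV);m=((h[...,1]>80)&(h[...,2]>90)).astype(np.uint8);m[240:]=0
q=proj([[.517,-.34,.02]],p)[0].astype(int);mk=comp(m,tuple(q))
v,f=fit(M["short"],[mk],[p],(.517,-.34),yaws=[-.06]);yd=np.degrees(v[2]);print(q,mk.sum(),np.round(v,4),yd,f)
go(v[0],v[1],yd+180,.004)
E
```

```text
[317 113] 7947 [ 0.5168 -0.3407 -0.067 ] -3.840847551091757 0.004016064257028162
t 28.1 tcp [ 0.594  -0.3376  0.2197] rot [180.    0.  176.5] w 0.0868
 az 0.4  x 7.68 y -0.82 z 21.57
```

jog_arm --motion '[{"x": 2.6, "y": -0.3, "z": 3, "ax": 0, "ay": 0, "az": 0.4}, {"x": 2.6, "y": -0.3, "z": 3, "ax": 0, "ay": 0, "az": 0}, {"x": 2.5, "y": -0.2, "z": 3, "ax": 0, "ay": 0, "az": 0}, {"x": 0, "y": 0, "z": 4.5, "ax": 0, "ay": 0, "az": 0}, {"x": 0, "y": 0, "z": 4, "ax": 0, "ay": 0, "az": 0}]'

```text
time_s: 28.6
tool_pos: [0.5159, -0.3411, 0.0437]
tool_rot: [180.0, 0.1, 176.0]
force: [0.9, -0.4, -0.1]
grip_width: 0.0871
grasp_force: 0.0
```

jog_arm --motion '[{"x": 0, "y": 0, "z": 0, "ax": 0, "ay": 0, "az": 0}, {"x": 0, "y": 0, "z": 0, "ax": 0, "ay": 0, "az": 0}, {"x": 0, "y": 0, "z": 0, "ax": 0, "ay": 0, "az": 0}, {"x": 0, "y": 0, "z": 0, "ax": 0, "ay": 0, "az": 0}, {"x": 0, "y": 0, "z": 0, "ax": 0, "ay": 0, "az": 0}]'

```text
time_s: 29.1
tool_pos: [0.5175, -0.3419, 0.0464]
tool_rot: [-179.9, 0.2, 176.1]
force: [0.1, 0.1, -0.3]
grip_width: 0.0871
grasp_force: 0.0
```

```bash
python3 - <<'E'
from h import *
go(.5168,-.3407,176.2,.004)
E
```

```text
t 29.1 tcp [ 0.5175 -0.3419  0.0464] rot [-179.9    0.2  176.1] w 0.0871
 az -0.1  x 0.07 y 0.12 z 4.24
```

jog_arm --motion '[{"x": 0, "y": 0.1, "z": 2, "ax": 0, "ay": 0, "az": 0}, {"x": 0, "y": 0, "z": 2.1, "ax": 0, "ay": 0, "az": 0}, {"x": 0, "y": 0, "z": 0, "ax": 0, "ay": 0, "az": 0}, {"x": 0, "y": 0, "z": 0, "ax": 0, "ay": 0, "az": 0}, {"x": 0, "y": 0, "z": 0, "ax": 0, "ay": 0, "az": 0}]'

```text
time_s: 29.6
tool_pos: [0.5172, -0.341, 0.005]
tool_rot: [-179.9, 0.1, 176.1]
force: [-0.5, -0.6, 1.4]
grip_width: 0.087
grasp_force: 0.0
```

jog_arm --motion '[{"x": 0, "y": 0, "z": 0, "ax": 0, "ay": 0, "az": 0}, {"x": 0, "y": 0, "z": 0, "ax": 0, "ay": 0, "az": 0}, {"x": 0, "y": 0, "z": 0, "ax": 0, "ay": 0, "az": 0}, {"x": 0, "y": 0, "z": 0, "ax": 0, "ay": 0, "az": 0}, {"x": 0, "y": 0, "z": 0, "ax": 0, "ay": 0, "az": 0}]' --claw -1 --squeeze 30

```text
time_s: 30.1
tool_pos: [0.5165, -0.3402, 0.0038]
tool_rot: [180.0, 0.0, 176.1]
force: [-0.0, 0.7, 1.8]
grip_width: 0.0636
grasp_force: 30.0
```

```bash
python3 - <<'E'
from h import *
go(.5168,-.3407,176.2,.004);go(.5392,.0127,176.5,.077)
E
```

```text
t 30.1 tcp [ 0.5165 -0.3402  0.0038] rot [180.    0.  176.1] w 0.0636
 az -0.1  x -0.03 y -0.05 z -0.02
t 30.1 tcp [ 0.5165 -0.3402  0.0038] rot [180.    0.  176.1] w 0.0636
 az -0.4  x -0.11 y 35.36 z -7.32
```

jog_arm --motion '[{"x": 0, "y": 0, "z": -2.5, "ax": 0, "ay": 0, "az": 0}, {"x": 0, "y": 0, "z": -4, "ax": 0, "ay": 0, "az": 0}, {"x": 0, "y": 0, "z": -4, "ax": 0, "ay": 0, "az": 0}, {"x": 0, "y": 0, "z": -4, "ax": 0, "ay": 0, "az": 0}, {"x": 0, "y": 1.5, "z": -1, "ax": 0, "ay": 0, "az": -0.4}]'

```text
time_s: 30.6
tool_pos: [0.5183, -0.3295, 0.1636]
tool_rot: [-179.7, 0.4, 176.3]
force: [1.0, -0.7, -1.2]
grip_width: 0.0637
grasp_force: 30.0
```

jog_arm --motion '[{"x": 0, "y": 3.5, "z": 0, "ax": 0, "ay": 0, "az": 0}, {"x": 0, "y": 4, "z": 0, "ax": 0, "ay": 0, "az": 0}, {"x": 0, "y": 4, "z": 0, "ax": 0, "ay": 0, "az": 0}, {"x": 0, "y": 4, "z": 0, "ax": 0, "ay": 0, "az": 0}, {"x": 0, "y": 4, "z": 0, "ax": 0, "ay": 0, "az": 0}]'

```text
time_s: 31.1
tool_pos: [0.529, -0.1291, 0.1584]
tool_rot: [180.0, -0.0, 176.5]
force: [0.6, -0.2, -0.7]
grip_width: 0.0641
grasp_force: 30.0
```

jog_arm --motion '[{"x": 0, "y": 4, "z": 0, "ax": 0, "ay": 0, "az": 0}, {"x": 0, "y": 4, "z": 0, "ax": 0, "ay": 0, "az": 0}, {"x": 0, "y": 4, "z": 0, "ax": 0, "ay": 0, "az": 0}, {"x": 0, "y": 2.3, "z": 0, "ax": 0, "ay": 0, "az": 0}, {"x": 0, "y": 0, "z": 0, "ax": 0, "ay": 0, "az": 0}]'

```text
time_s: 31.6
tool_pos: [0.5379, 0.017, 0.1581]
tool_rot: [179.9, -0.0, 176.9]
force: [-0.6, 0.2, 0.1]
grip_width: 0.0638
grasp_force: 30.0
```

jog_arm --motion '[{"x": 0, "y": 0, "z": 2, "ax": 0, "ay": 0, "az": 0}, {"x": 0, "y": 0, "z": 2, "ax": 0, "ay": 0, "az": 0}, {"x": 0, "y": 0, "z": 0, "ax": 0, "ay": 0, "az": 0}, {"x": 0, "y": 0, "z": 0, "ax": 0, "ay": 0, "az": 0}, {"x": 0, "y": 0, "z": 0, "ax": 0, "ay": 0, "az": 0}]'

```text
time_s: 32.1
tool_pos: [0.5389, 0.0114, 0.1196]
tool_rot: [180.0, 0.1, 176.4]
force: [0.6, 0.3, -0.2]
grip_width: 0.0635
grasp_force: 30.0
```

```bash
python3 - <<'E'
from h import *
go(.5392,.0127,176.5,.077)
E
```

```text
t 32.1 tcp [0.5389 0.0114 0.1196] rot [1.800e+02 1.000e-01 1.764e+02] w 0.0635
 az -0.1  x -0.02 y 0.13 z 4.26
```

jog_arm --motion '[{"x": 0, "y": 0.1, "z": 2, "ax": 0, "ay": 0, "az": 0}, {"x": 0, "y": 0, "z": 1.7, "ax": 0, "ay": 0, "az": 0}, {"x": 0, "y": 0, "z": 0, "ax": 0, "ay": 0, "az": 0}, {"x": 0, "y": 0, "z": 0, "ax": 0, "ay": 0, "az": 0}, {"x": 0, "y": 0, "z": 0, "ax": 0, "ay": 0, "az": 0}]'

```text
time_s: 32.6
tool_pos: [0.5393, 0.013, 0.083]
tool_rot: [180.0, 0.1, 176.5]
force: [-0.3, 0.0, 0.0]
grip_width: 0.0634
grasp_force: 30.0
```

```bash
python3 - <<'E'
from h import *
go(.5392,.0127,176.5,.077)
E
```

```text
t 32.6 tcp [0.5393 0.013  0.083 ] rot [1.800e+02 1.000e-01 1.765e+02] w 0.0634
 az -0.0  x 0.01 y -0.03 z 0.6
```

jog_arm --motion '[{"x": 0, "y": 0, "z": 0.3, "ax": 0, "ay": 0, "az": 0}, {"x": 0, "y": 0, "z": 0.25, "ax": 0, "ay": 0, "az": 0}, {"x": 0, "y": 0, "z": 0, "ax": 0, "ay": 0, "az": 0}, {"x": 0, "y": 0, "z": 0, "ax": 0, "ay": 0, "az": 0}, {"x": 0, "y": 0, "z": 0, "ax": 0, "ay": 0, "az": 0}]'

```text
time_s: 33.1
tool_pos: [0.5387, 0.0131, 0.0767]
tool_rot: [180.0, 0.1, 176.5]
force: [-0.8, 0.6, 6.0]
grip_width: 0.0638
grasp_force: 30.0
```

jog_arm --motion '[{"x": 0, "y": 0, "z": 0, "ax": 0, "ay": 0, "az": 0}, {"x": 0, "y": 0, "z": 0, "ax": 0, "ay": 0, "az": 0}, {"x": 0, "y": 0, "z": 0, "ax": 0, "ay": 0, "az": 0}, {"x": 0, "y": 0, "z": 0, "ax": 0, "ay": 0, "az": 0}, {"x": 0, "y": 0, "z": 0, "ax": 0, "ay": 0, "az": 0}]' --claw 1

```text
time_s: 33.6
tool_pos: [0.538, 0.0131, 0.0758]
tool_rot: [-180.0, -0.0, 176.5]
force: [-0.5, 0.0, 0.7]
grip_width: 0.086
grasp_force: 0.0
```

jog_arm --motion '[{"x": 0, "y": 0, "z": -3, "ax": 0, "ay": 0, "az": 0}, {"x": 0, "y": 0, "z": -4, "ax": 0, "ay": 0, "az": 0}, {"x": 0, "y": 0, "z": -4, "ax": 0, "ay": 0, "az": 0}, {"x": 0, "y": -3.5, "z": -3, "ax": 0, "ay": 0, "az": 0}, {"x": 0, "y": -4, "z": 0, "ax": 0, "ay": 0, "az": 0}]'

```text
time_s: 34.1
tool_pos: [0.5366, -0.0612, 0.2208]
tool_rot: [179.9, 0.5, 176.7]
force: [0.8, -0.0, 0.1]
grip_width: 0.0872
grasp_force: 0.0
```

jog_arm --motion '[{"x": 0, "y": -4, "z": 0, "ax": 0, "ay": 0, "az": 0}, {"x": 0, "y": -3.5, "z": 0, "ax": 0, "ay": 0, "az": 0}, {"x": 0, "y": 0, "z": 0, "ax": 0, "ay": 0, "az": 0}, {"x": 0, "y": 0, "z": 0, "ax": 0, "ay": 0, "az": 0}, {"x": 0, "y": 0, "z": 0, "ax": 0, "ay": 0, "az": 0}]'

```text
time_s: 34.6
tool_pos: [0.5292, -0.1353, 0.2158]
tool_rot: [180.0, -0.0, 176.6]
force: [0.2, 0.3, 0.1]
grip_width: 0.0871
grasp_force: 0.0
```

```bash
python3 - <<'E'
from h import *
im,p=snap("wrist","w8")
go(.4415,-.165,176.5,.02)
d=im.copy()
for M_,v in((box(.17,.064,.073,.093),(.5392,.0127,np.radians(-3.5))),(M["tin"],(.4415,-.165,0)),(cyl(.0335,.07,.0701),(.4415,-.165,0))):
    hh=cv2.convexHull(proj(place(M_,*v),p).astype(np.float32)).astype(int);cv2.polylines(d,[hh],True,(255,0,0),1)
cv2.imwrite("pics/w8d.png",cv2.resize(d[0:260,220:620],None,fx=2,fy=2)[:,:,::-1])
E
```

```text
t 34.65 tcp [ 0.5293 -0.135   0.2158] rot [180.   -0.  176.6] w 0.0873
 az 0.1  x 8.58 y -3.53 z 19.58
```

View pics/w8d.png

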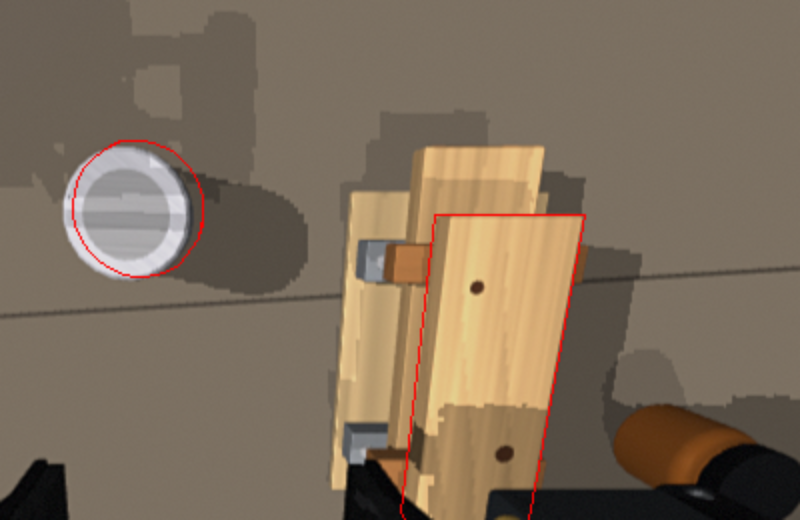

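The short board matches its outline. The tin's top is centred at crop (126,212), i.e. pixel (283,106), about 6 px left of the first guess.

```bash
python3 - <<'E'
from h import *
p=env.camera_params("wrist")
c=ray((283.2,106.2),.07,p);print(c, ray((251.5+.5,106.2),.07,p)-ray((314.5,106.2),.07,p))
go(c[0],c[1],176.5,.02)
E
```

```text
[ 0.44191459 -0.17119868  0.07      ] [-0.00378719 -0.06414084  0.        ]
t 34.65 tcp [ 0.5293 -0.135   0.2158] rot [180.   -0.  176.6] w 0.0873
 az 0.1  x 8.50 y -4.15 z 19.58
```

jog_arm --motion '[{"x": 2.9, "y": -1.4, "z": 2, "ax": 0, "ay": 0, "az": 0}, {"x": 2.8, "y": -1.4, "z": 2, "ax": 0, "ay": 0, "az": 0}, {"x": 2.8, "y": -1.3, "z": 2, "ax": 0, "ay": 0, "az": 0}, {"x": 0, "y": 0, "z": 2, "ax": 0, "ay": 0, "az": 0}, {"x": 0, "y": 0, "z": 2, "ax": 0, "ay": 0, "az": 0}]'

```text
time_s: 35.15
tool_pos: [0.4415, -0.1712, 0.1156]
tool_rot: [179.9, 0.1, 176.6]
force: [1.1, 1.0, -0.5]
grip_width: 0.0868
grasp_force: 0.0
```

jog_arm --motion '[{"x": 0, "y": 0, "z": 0, "ax": 0, "ay": 0, "az": 0}, {"x": 0, "y": 0, "z": 0, "ax": 0, "ay": 0, "az": 0}, {"x": 0, "y": 0, "z": 0, "ax": 0, "ay": 0, "az": 0}, {"x": 0, "y": 0, "z": 0, "ax": 0, "ay": 0, "az": 0}, {"x": 0, "y": 0, "z": 0, "ax": 0, "ay": 0, "az": 0}]'

```text
time_s: 35.65
tool_pos: [0.4423, -0.1724, 0.1167]
tool_rot: [180.0, 0.1, 176.5]
force: [0.1, 0.2, 0.4]
grip_width: 0.0873
grasp_force: 0.0
```

```bash
python3 - <<'E'
from h import *
go(.442,-.170,176.5,.02)
ps=[];ms=[]
for n,s in(("scene",(227,185)),("side",(434,200))):
    im=cv2.imread(f"pics/{n}0.png");p=env.camera_params(n)
    g=np.full(im.shape[:2],cv2.GC_BGD,np.uint8);a=sil(place(M["tin"],.442,-.168,0),p,g.shape)
    k=np.ones((3,3),np.uint8);g[cv2.dilate(a,k,iterations=5)>0]=cv2.GC_PR_FGD;g[cv2.erode(a,k,iterations=4)>0]=cv2.GC_FGD
    cv2.grabCut(im,g,None,np.zeros((1,65)),np.zeros((1,65)),4,cv2.GC_INIT_WITH_MASK)
    m=comp(((g==1)|(g==3)).astype(np.uint8),s);v,f=fit(M["tin"],[m],[p],(.442,-.168),yaws=[0]);print(n,np.round(v[:2],4),f)
E
```

```text
t 35.65 tcp [ 0.4423 -0.1724  0.1167] rot [1.800e+02 1.000e-01 1.765e+02] w 0.0873
 az 0.0  x 0.04 y 0.24 z 9.67
scene [ 0.443 -0.172] 0.084554678692221
side [ 0.4461 -0.1778] 0.08934953538241597
```

jog_arm --motion '[{"x": 0, "y": 0.1, "z": 2.4, "ax": 0, "ay": 0, "az": 0}, {"x": 0, "y": 0, "z": 2.4, "ax": 0, "ay": 0, "az": 0}, {"x": 0, "y": 0, "z": 2.4, "ax": 0, "ay": 0, "az": 0}, {"x": 0, "y": 0, "z": 2.4, "ax": 0, "ay": 0, "az": 0}, {"x": 0, "y": 0, "z": 0, "ax": 0, "ay": 0, "az": 0}]'

```text
time_s: 36.15
tool_pos: [0.4393, -0.1708, 0.0178]
tool_rot: [-180.0, -0.3, 176.5]
force: [-0.1, 0.4, -0.3]
grip_width: 0.0867
grasp_force: 0.0
```

jog_arm --motion '[{"x": 0, "y": 0, "z": 0, "ax": 0, "ay": 0, "az": 0}, {"x": 0, "y": 0, "z": 0, "ax": 0, "ay": 0, "az": 0}, {"x": 0, "y": 0, "z": 0, "ax": 0, "ay": 0, "az": 0}, {"x": 0, "y": 0, "z": 0, "ax": 0, "ay": 0, "az": 0}, {"x": 0, "y": 0, "z": 0, "ax": 0, "ay": 0, "az": 0}]'

```text
time_s: 36.65
tool_pos: [0.4422, -0.1714, 0.0206]
tool_rot: [180.0, 0.1, 176.5]
force: [0.2, -0.9, 0.1]
grip_width: 0.0872
grasp_force: 0.0
```

jog_arm --motion '[{"x": 0, "y": 0, "z": 0, "ax": 0, "ay": 0, "az": 0}, {"x": 0, "y": 0, "z": 0, "ax": 0, "ay": 0, "az": 0}, {"x": 0, "y": 0, "z": 0, "ax": 0, "ay": 0, "az": 0}, {"x": 0, "y": 0, "z": 0, "ax": 0, "ay": 0, "az": 0}, {"x": 0, "y": 0, "z": 0, "ax": 0, "ay": 0, "az": 0}]' --claw -1 --squeeze 40

```text
time_s: 37.15
tool_pos: [0.4417, -0.1712, 0.02]
tool_rot: [180.0, -0.0, 176.5]
force: [-0.7, 0.4, -0.3]
grip_width: 0.0654
grasp_force: 40.0
```

```bash
python3 - <<'E'
from h import *
go(.442,-.170,176.5,.02);go(.5392,.0127,176.5,.18)
E
```

```text
t 37.15 tcp [ 0.4417 -0.1712  0.02  ] rot [180.   -0.  176.5] w 0.0654
 az -0.0  x -0.02 y 0.12 z 0.0
t 37.15 tcp [ 0.4417 -0.1712  0.02  ] rot [180.   -0.  176.5] w 0.0654
 az -0.0  x -8.61 y 18.95 z -16.0
```

jog_arm --motion '[{"x": 0, "y": 0, "z": -2, "ax": 0, "ay": 0, "az": 0}, {"x": 0, "y": 0, "z": -3.5, "ax": 0, "ay": 0, "az": 0}, {"x": 0, "y": 0, "z": -3.5, "ax": 0, "ay": 0, "az": 0}, {"x": 0, "y": 0, "z": -3.5, "ax": 0, "ay": 0, "az": 0}, {"x": 0, "y": 0, "z": -2.5, "ax": 0, "ay": 0, "az": 0}]'

```text
time_s: 37.65
tool_pos: [0.4416, -0.1717, 0.1715]
tool_rot: [180.0, 0.1, 176.5]
force: [0.3, 1.1, -3.0]
grip_width: 0.0658
grasp_force: 40.0
```

jog_arm --motion '[{"x": -1.3, "y": 2.8, "z": 0, "ax": 0, "ay": 0, "az": 0}, {"x": -1.7, "y": 3.5, "z": 0, "ax": 0, "ay": 0, "az": 0}, {"x": -1.7, "y": 3.7, "z": 0, "ax": 0, "ay": 0, "az": 0}, {"x": -1.7, "y": 3.7, "z": 0, "ax": 0, "ay": 0, "az": 0}, {"x": -1.3, "y": 3, "z": 0, "ax": 0, "ay": 0, "az": 0}]'

```text
time_s: 38.15
tool_pos: [0.5288, -0.0069, 0.169]
tool_rot: [180.0, -0.1, 176.6]
force: [-0.7, -0.6, -3.6]
grip_width: 0.0656
grasp_force: 40.0
```

jog_arm --motion '[{"x": -0.9, "y": 2.2, "z": 1, "ax": 0, "ay": 0, "az": 0}, {"x": 0, "y": 0, "z": 2, "ax": 0, "ay": 0, "az": 0}, {"x": 0, "y": 0, "z": 0, "ax": 0, "ay": 0, "az": 0}, {"x": 0, "y": 0, "z": 0, "ax": 0, "ay": 0, "az": 0}, {"x": 0, "y": 0, "z": 0, "ax": 0, "ay": 0, "az": 0}]'

```text
time_s: 38.65
tool_pos: [0.5393, 0.011, 0.1407]
tool_rot: [180.0, 0.0, 176.4]
force: [-0.4, -0.0, -3.1]
grip_width: 0.0654
grasp_force: 40.0
```

jog_arm --motion '[{"x": 0, "y": 0, "z": 0, "ax": 0, "ay": 0, "az": 0}, {"x": 0, "y": 0, "z": 0, "ax": 0, "ay": 0, "az": 0}, {"x": 0, "y": 0, "z": 0, "ax": 0, "ay": 0, "az": 0}, {"x": 0, "y": 0, "z": 0, "ax": 0, "ay": 0, "az": 0}, {"x": 0, "y": 0, "z": 0, "ax": 0, "ay": 0, "az": 0}]'

```text
time_s: 39.15
tool_pos: [0.5392, 0.012, 0.1402]
tool_rot: [180.0, 0.0, 176.5]
force: [-0.1, 0.8, -2.9]
grip_width: 0.0656
grasp_force: 40.0
```

```bash
python3 - <<'E'
from h import *
go(.5389,.0129,176.5,.1135);print(env.get_obs()["force"])
E
```

```text
t 39.15 tcp [0.5392 0.012  0.1402] rot [180.    0.  176.5] w 0.0656
 az -0.0  x 0.03 y 0.09 z 2.67
[-0.13389715  0.79003439 -2.89667582]
```

jog_arm --motion '[{"x": 0.1, "y": 0.1, "z": 1.2, "ax": 0, "ay": 0, "az": 0}, {"x": 0, "y": 0, "z": 1, "ax": 0, "ay": 0, "az": 0}, {"x": 0, "y": 0, "z": 0, "ax": 0, "ay": 0, "az": 0}, {"x": 0, "y": 0, "z": 0, "ax": 0, "ay": 0, "az": 0}, {"x": 0, "y": 0, "z": 0, "ax": 0, "ay": 0, "az": 0}]'

```text
time_s: 39.65
tool_pos: [0.5384, 0.0129, 0.1182]
tool_rot: [-180.0, 0.0, 176.5]
force: [0.1, 0.5, -3.4]
grip_width: 0.0656
grasp_force: 40.0
```

```bash
python3 - <<'E'
from h import *
go(.5385,.0129,176.5,.1133);print(env.get_obs()["force"])
im,p=snap("side","d2");cv2.imwrite("pics/d2c.png",cv2.resize(im[100:300,220:480],None,fx=3,fy=3)[:,:,::-1])
E
```

```text
t 39.65 tcp [0.5384 0.0129 0.1182] rot [-180.     0.   176.5] w 0.0656
 az -0.0  x -0.01 y -0.00 z 0.49
[ 0.13797604  0.53074598 -3.44568296]
```

View pics/d2c.png

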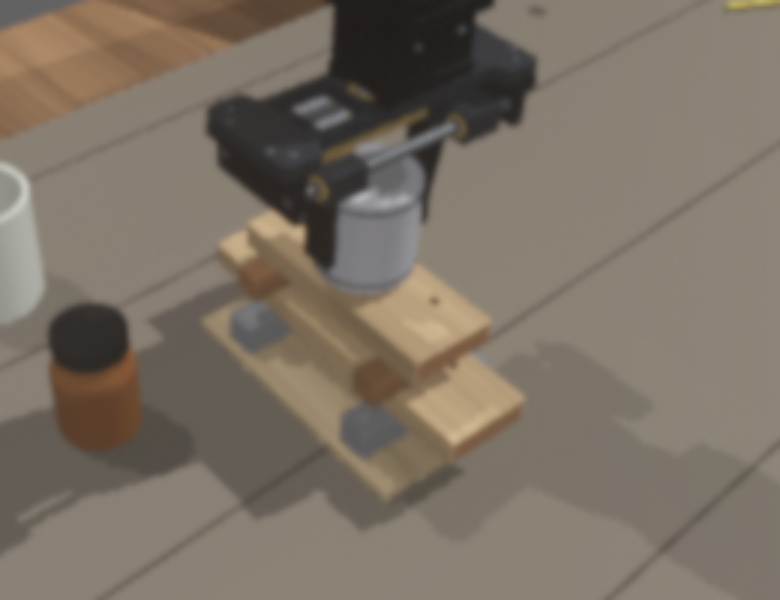

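The tin (crop 375,215) hangs just over the middle of a straight, well-seated stack. I lower gently, check the force, release and withdraw.

jog_arm --motion '[{"x": 0, "y": 0, "z": 0.2, "ax": 0, "ay": 0, "az": 0}, {"x": 0, "y": 0, "z": 0.2, "ax": 0, "ay": 0, "az": 0}, {"x": 0, "y": 0, "z": 0.05, "ax": 0, "ay": 0, "az": 0}, {"x": 0, "y": 0, "z": 0, "ax": 0, "ay": 0, "az": 0}, {"x": 0, "y": 0, "z": 0, "ax": 0, "ay": 0, "az": 0}]'

```text
time_s: 40.2
tool_pos: [0.5382, 0.013, 0.1136]
tool_rot: [180.0, 0.0, 176.5]
force: [0.1, 0.3, -3.7]
grip_width: 0.0652
grasp_force: 40.0
```

jog_arm --motion '[{"x": 0, "y": 0, "z": 0, "ax": 0, "ay": 0, "az": 0}, {"x": 0, "y": 0, "z": 0, "ax": 0, "ay": 0, "az": 0}, {"x": 0, "y": 0, "z": 0, "ax": 0, "ay": 0, "az": 0}, {"x": 0, "y": 0, "z": 0, "ax": 0, "ay": 0, "az": 0}, {"x": 0, "y": 0, "z": 0, "ax": 0, "ay": 0, "az": 0}]'

```text
time_s: 40.7
tool_pos: [0.5382, 0.013, 0.1136]
tool_rot: [180.0, 0.0, 176.5]
force: [-0.0, 0.4, -4.1]
grip_width: 0.0654
grasp_force: 40.0
```

jog_arm --motion '[{"x": 0, "y": 0, "z": 0.07, "ax": 0, "ay": 0, "az": 0}, {"x": 0, "y": 0, "z": 0, "ax": 0, "ay": 0, "az": 0}, {"x": 0, "y": 0, "z": 0, "ax": 0, "ay": 0, "az": 0}, {"x": 0, "y": 0, "z": 0, "ax": 0, "ay": 0, "az": 0}, {"x": 0, "y": 0, "z": 0, "ax": 0, "ay": 0, "az": 0}]'

```text
time_s: 41.2
tool_pos: [0.5383, 0.0131, 0.1131]
tool_rot: [180.0, 0.0, 176.5]
force: [-0.3, -1.1, -1.3]
grip_width: 0.0655
grasp_force: 40.0
```

jog_arm --motion '[{"x": 0, "y": 0, "z": 0, "ax": 0, "ay": 0, "az": 0}, {"x": 0, "y": 0, "z": 0, "ax": 0, "ay": 0, "az": 0}, {"x": 0, "y": 0, "z": 0, "ax": 0, "ay": 0, "az": 0}, {"x": 0, "y": 0, "z": 0, "ax": 0, "ay": 0, "az": 0}, {"x": 0, "y": 0, "z": 0, "ax": 0, "ay": 0, "az": 0}]' --claw 1

```text
time_s: 41.7
tool_pos: [0.5384, 0.0131, 0.113]
tool_rot: [180.0, 0.0, 176.5]
force: [0.4, 0.2, 0.0]
grip_width: 0.0863
grasp_force: 0.0
```

jog_arm --motion '[{"x": 0, "y": 0, "z": -1, "ax": 0, "ay": 0, "az": 0}, {"x": 0, "y": 0, "z": -3, "ax": 0, "ay": 0, "az": 0}, {"x": 0, "y": 0, "z": -4, "ax": 0, "ay": 0, "az": 0}, {"x": 0, "y": 0, "z": -4, "ax": 0, "ay": 0, "az": 0}, {"x": 0, "y": 0, "z": -2, "ax": 0, "ay": 0, "az": 0}]'

```text
time_s: 42.2
tool_pos: [0.5397, 0.0128, 0.2575]
tool_rot: [179.9, 0.3, 176.5]
force: [0.3, -0.3, -0.7]
grip_width: 0.0869
grasp_force: 0.0
```

jog_arm --motion '[{"x": -3, "y": 0, "z": 0, "ax": 0, "ay": 0, "az": 0}, {"x": -3, "y": 0, "z": 0, "ax": 0, "ay": 0, "az": 0}, {"x": -3, "y": 0, "z": 0, "ax": 0, "ay": 0, "az": 0}, {"x": 0, "y": 0, "z": 0, "ax": 0, "ay": 0, "az": 0}, {"x": 0, "y": 0, "z": 0, "ax": 0, "ay": 0, "az": 0}]'

```text
time_s: 42.7
tool_pos: [0.6279, 0.0072, 0.2527]
tool_rot: [-179.9, -0.1, 176.5]
force: [0.0, -0.5, 0.1]
grip_width: 0.0871
grasp_force: 0.0
```

```bash
python3 - <<'E'
from h import *
im,p=snap("wrist","w9");d=im.copy();y=np.radians(-3.5)
for M_,v in((box(.17,.064,.073,.093),(.5392,.0127,y)),(cyl(.0335,.163,.1631),(.5392,.0127,0)),(box(.24,.064,.033,.053),(.5392,.0127,y))):
    hh=cv2.convexHull(proj(place(M_,*v),p).astype(np.float32)).astype(int);cv2.polylines(d,[hh],True,(255,0,0),1)
s,_=snap("side","d3")
a=cv2.resize(d[0:260,120:520],(400,260));b=cv2.resize(s[100:300,150:480],(400,242))
cv2.imwrite("pics/fin.png",np.vstack([a,b])[:,:,::-1])
E
```

```text
(no output)
```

View pics/fin.png

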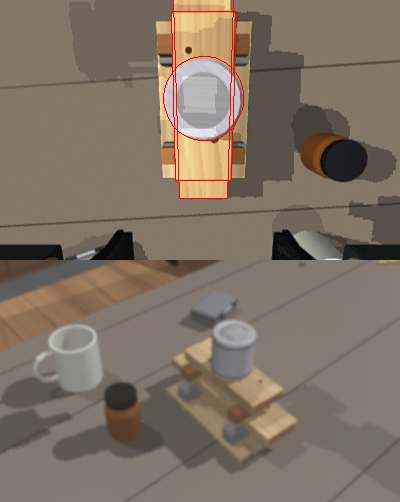

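The tin stands upright on the stack's middle, on its outline at (203,98), and the whole stack is aligned; the bystanders are untouched.

```bash
python3 -c "
from cell import env
print(env.sign_off())"
```

```text
the job is handed in; nothing more can be done
None
```

The drying stack is built as asked and handed in at about 43 s: long board, two sticks, short board and tin, centred on the rack, with the jar, mug and drill-bit case left where they were.

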